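# Seat the optical flat in the three-point holder

## Robot

A 6-joint arm with a two-finger parallel gripper is mounted at the origin on the work surface. World frame = base frame: x ahead of the robot, y to its left, z up, the work surface at z = 0. Lengths are in m, angles in rad, forces in N, time in s.
With the tool pointing down it reaches from about 0.25 to 0.775 m from the base axis. Payload 4 kg.
Tool frame: the origin (TCP) lies at the centre of the arm's flange, where the gripper is bolted on; the fingertips stand 199 mm ahead of it and the grasp point (between the pads) lies 180 mm ahead of it (robot.tcp_to_tips is the z of the fingertips in the tool frame, in m); z points along the fingers, y is the line along which they close (so a half turn about z gives the same grasp; the last joint's range is limited). The gripper opens to 94 mm and grips with 3 to 60 N. Pads are 16 mm wide; open, the fingers measure 119 mm over their backs; the gripper's body (75 mm by 177 mm) begins 78 mm behind the grasp point.
Start: joints at [-1.35, 0.087, 1.371, -0, 1.684, -0.103], TCP at [0.175, -0.521, 0.405] pointing down, gripper open.
Joint ranges: [-3.1, 3.1], [-0.76, 2.03], [0.27, 2.55], [-1.08, 4.22], [0.17, 2.65], [-2.57, 2.57]. Speed limits (rad/s): [2.79, 2.79, 3.14, 3.14, 3.14, 3.14].

## Interface

Orientations are given as [roll, pitch, yaw] about the fixed x, y, z axes, in that order (R = Rz(yaw) Ry(pitch) Rx(roll)).
In Python, from bench import robot gives the robot as it stands.
- The arm moves only by the tool play_rows, never from a script. Its arguments are lists of equal length, an entry for each row: "translation": the shift along the tool's x, y, z scaled (see below), a list of three; "twist": the turn, a rotation vector about the tool's x, y, z scaled (see below), a list of three; "gripper": the opening, from -1 (shut) to 1 (fully open). A call has 1 to 8 rows; each row shifts and turns the commanded pose from where the row before left it, along the tool's axes as they then stand; what a row does not reach is not made up. The controller multiplies each number of a shift by 0.04 m and each number of a turn by 0.1 rad. A row lasts 1/10 s, in which the tool goes at most 50 mm and 8.59 degrees, less where a joint would pass 70% of its speed; a pose out of reach is approached as far as the arm can. A call with a number of a shift or a turn outside -1 to 1 is refused whole. A call with a gripper value outside its range is refused whole. The fingers move at their own pace and stop on an object; the grip force is fixed at half the most. Time passes only in rows, so rows that do not move let the fingers close. It gives the time, the measured TCP pose, the force, the opening and the grip force at its end, in the units of the state.
- robot.get_obs(): the state, without advancing time (a new reading comes with each control period).
- robot.snapshot(name): name is "scene" or "top" or "wrist"; returns the picture (420x560x3 uint8, red, green, blue); there is no depth.
- robot.camera_model(name): a dict with "camera_matrix" (3x3 intrinsics, pixels), "rvec" (rotation vector, rad) and "tvec" (3), from world to camera coordinates, as OpenCV has them. Camera axes: x right, y down, z forward; pixel columns grow to the right and rows downward; lengths in m; the calibration is good to about 2 mm. A picture is of the moment at which its call begins: read the wrist's pose just before it. camera_model takes no time and is no camera call; for the wrist camera it gives the pose at the moment of the call.
- robot.close_job(): hands the job in; it is judged then, once.
Trained networks look in the newest picture that a camera, given by its name, has taken for a name from the list of things; names that differ only in an ending like _2 or _b are one class to them, and where a whole thing is asked for, a point or a joint stands for the part that bears it (a point fixed in the world has none). Each returns a list of dicts, best first, with "score" (0 to 1); they miss things now and then, are a little off and sometimes report something else, mostly with a low value. They report only what shows in the picture. A call takes as long as a camera call. They do not tell look-alikes from the thing itself.
- robot.recognise(name, camera): "centre" ([x, y, z] in m, in world coordinates, good to about 4 mm: the middle of the surface that is visible of it).
- robot.spot_point(name, camera): "centre" ([x, y, z] in m, in world coordinates, good to about 4 mm: a listed point, or the origin of a listed thing).
The state is a dict: "time": time; "joint_positions": joint angles; "qvel": joint speeds; "joint_torque": joint torques, N m; "tool_pos": TCP position; "ee_rot": TCP orientation; "wrist_force": force on the tool from outside, world axes, zero at the start; "wrist_torque": the same for the moment, N m; "width": finger opening in m; "finger_force": force on a finger pad.
Only numpy, scipy, OpenCV 4.12 (cv2) and the standard library are available. Lean on these libraries where they do the work, as an engineer would, in place of code of your own. Each camera call takes 0.05 s, during which the arm holds its last target. There are 200 camera calls.

## Task

Take the optical flat that fits the three-point holder (the middle size of the three glass discs on the mat) and seat it in the holder: lean its edge in under the two fixed claws, slide it home against them, then press the high side down past the sprung plunger until it lies level on all three ball seats, clamped and unable to rock. The holder's cell is clamped at whatever height the last user left it, so feel your way down; do not force the glass, let go of it, and leave the other two flats and the things around as they are.

Things in the scene. Friction and masses are not known exactly. Their poses are not given: they have to be found in the camera images.
- holder: three-point holder: aluminium foot 120 mm across screwed to the bench, a column, and on it the cell. Origin: centre of the foot's underside, on the table. x points to the sprung plunger, z up, the cell keeps this axis and yaw. The cell's height is NOT given: its seat plane is 46 to 64 mm above the table; find it by touch or sight. It is clamped and does not move
- seats (a point): on the holder's axis, 46 mm above the table: the LOWEST the seat plane can be, not where it is. Heights below are above the seat plane. Cell plate: 120 mm across, top at -20. Boss in the middle: radius 12, top at -5. Three steel ball seats (diameter 8, tops at 0), 19 mm from the axis: a and b at x -15.6, y +10.9 and -10.9, c at x +19, y 0 mm
- claws (a point): on the holder's -x side, midway between the two fixed claws, 62.2 mm above the table when the cell is lowest. Each claw ends in a white ball, diameter 16, centre at x -26.0, y +18.2 or -18.2 mm from the axis, 16.2 mm above the seat plane; a rim stop below it (face 25.4 mm from the axis, top at +8); its post, 10 x 11 mm, rises to +24.5. The +y and -y sides are open for fingers
- plunger_block (a point): middle of the flat top of the plunger's block (16 x 20 mm), 48.5 mm to +x of the axis, as it is when the cell is lowest (70 mm above the table); in truth always 24 mm above the seat plane. The plunger ends in a white ball, diameter 12, centre at x 26.5 mm, 16 mm above the seat plane; it slides back up to 7 mm along +x against a spring, 3.6 N at first, 0.6 N more per mm
- lean (a point): where the flat's centre stands when it leans ready, if the cell is lowest: x +2 mm, 16 mm above the seat plane, tilted 28 to 30 degrees with its +x side high, underside on seats a and b and the plunger; let go there, it stays. Claws and plunger overhang the seat, so it must go in so tilted, low edge under the claws. 6 mm or more to +x it jams on the boss
- press (a point): a good place to press, x +8 mm, on the seated flat's upper face (12 mm above the seat plane) if the cell is lowest. Leaning, the flat's face is 26 mm above the seat plane here. 8 to 15 N gets it past the plunger, more than 25 N is never needed; it goes down in stages and may hang at 5 to 20 degrees until pressed on. Glass slides easily on the balls
- flat50_c (a point): the flat that fits the holder: round disc of pale glass, 50 mm across, 12 mm thick, about 50 g, lying on a fixed black rubber mat (130 x 290 x 4 mm) in a row of three flats in any order, about 90 mm apart. This point is its centre, half-way up (6 mm above its underside); z is its axis
- flat50: the same flat; the origin is the centre of its underside
- flat42_c (a point): too small for the holder: round disc of pale glass, 42 mm across and 12 mm thick, lying flat on the mat; this point is its centre, half-way up (6 mm above its underside), z is its axis
- flat58_c (a point): too large for the holder: round disc of pale glass, 58 mm across and 12 mm thick, lying flat on the mat; this point is its centre, half-way up (6 mm above its underside), z is its axis
- loupe_c (a point): bystander: black eye loupe standing on the table, 34 mm across and 32 mm high; this point is at half its height
- jar_c (a point): bystander: small amber jar with black cap, 48 mm across and 42 mm high; this point is at half its height
- wheel_c (a point): bystander: dark steel grinding wheel with a hub, lying flat, 76 mm across and 20 mm high; this point is at half its height
Things that resemble listed ones, but are neither listed nor needed, are in the scene too. What is shaped like the flat50 but pink or red is not meant.

How it is judged:
At the end, for the whole second after the job is handed in: The 50 mm flat lies at rest in the holder's cell (its underside 44 to 65.5 mm above the table), its centre within 2 mm of the holder's axis, level within 0.03 rad, and clamped: the contact forces of seats, claws and plunger on it add up to more than 6 N (horizontal distance between flat50 and holder below 0.002 m and z of flat50 in the frame of holder between 0.044 and 0.0655 m and angle between the z axis of flat50 and the z axis of holder, either way round below 0.03 rad and contact force between flat50 and holder above 6 N and linear speed of flat50 below 0.01 m/s); the robot touches nothing.
It fails at once if the glass is forced: more than 90 N in all between the flat and the holder (contact force between flat50 and holder above 90 N).
It fails at once if one of the other flats is moved by more than 20 mm (distance of any of flat42_c, flat58_c from where it was at the start of the episode above 0.02 m).
It fails at once if the loupe, the jar or the wheel is moved by more than 30 mm (distance of any of loupe_c, jar_c, wheel_c from where it was at the start of the episode above 0.03 m).
It also fails if it takes over 58 s, if anything falls off the work surface, if the arm or the gripper's body presses on something with over 40 N, if the wrist force passes 120 N, or if a joint passes its speed limit or range.

## Working session

There is one attempt and no reset: what is moved stays moved. The work goes in short steps, Python scripts to look and compute and a tool call to move; the robot and the scene stay as the last step left them, time stands still between calls to the robot, and variables do not carry over. Pictures are saved under pics/ and viewed, at most 10 in all, crops included, and the job is handed in when it is done.

Besides the shell and the picture viewer there is one more tool, called after "Request:" as name(argument=value, ...), one argument or row to a line, values as JSON. play_rows: Moves the arm, as the interface text tells. Its arguments: {"type":"object","properties":{"translation":{"type":"array","items":{"type":"array","items":{"type":"number","minimum":-1,"maximum":1}}},"twist":{"type":"array","items":{"type":"array","items":{"type":"number","minimum":-1,"maximum":1}}},"gripper":{"type":"array","items":{"type":"number"}}},"required":["translation","twist","gripper"]}

```bash
mkdir -p pics; ls
python3 - <<'E'
from bench import robot
import cv2,numpy as np
for c in("top","scene"):
    im=robot.snapshot(c); cv2.imwrite(f"pics/{c}1.png",im[:,:,::-1])
    m=robot.camera_model(c); print(c,np.round(m["camera_matrix"],1).tolist(),np.round(m["rvec"],3),np.round(m["tvec"],3))
    for n in("holder","seats","claws","plunger_block","flat50_c","flat42_c","flat58_c","loupe_c","jar_c","wheel_c"):
        print(c,n,[(np.round(d["centre"],3).tolist(),round(d["score"],2)) for d in robot.spot_point(n,c)[:3]])
o=robot.get_obs();print({k:np.round(v,3).tolist() for k,v in o.items()})
E
```

```text
pics
top [[451.8, 0.0, 272.3], [0.0, 451.8, 206.1], [0.0, 0.0, 1.0]] [ 2.131 -2.193  0.144] [0.032 0.571 0.981]
top holder [([0.544, -0.197, 0.004], 0.94)]
top seats [([0.545, -0.197, 0.05], 0.67)]
top claws [([0.52, -0.196, 0.061], 0.83), ([0.51, 0.201, 0.008], 0.7)]
top plunger_block []
top flat50_c [([0.508, 0.201, 0.008], 0.89), ([0.39, 0.235, 0.007], 0.87), ([0.444, 0.321, 0.006], 0.75)]
top flat42_c []
top flat58_c [([0.554, 0.118, 0.013], 0.9), ([0.539, 0.02, 0.01], 0.38)]
top loupe_c [([0.688, 0.032, 0.019], 0.68)]
top jar_c [([0.716, 0.229, 0.017], 0.96)]
top wheel_c [([0.698, -0.236, 0.012], 0.68)]
scene [[421.7, 0.0, 276.8], [0.0, 421.7, 210.0], [0.0, 0.0, 1.0]] [ 1.476  2.029 -0.871] [ 0.166 -0.326  1.239]
scene holder [([0.543, -0.197, 0.003], 0.61)]
scene seats [([0.541, -0.19, 0.046], 0.71)]
scene claws [([0.519, -0.198, 0.057], 0.84)]
scene plunger_block [([0.591, -0.191, 0.07], 0.82)]
scene flat50_c [([0.386, 0.237, 0.003], 0.71), ([0.439, 0.322, 0.006], 0.71), ([0.525, 0.328, 0.008], 0.69)]
scene flat42_c [([0.505, 0.199, 0.003], 0.66), ([0.54, 0.02, 0.009], 0.58)]
scene flat58_c [([0.555, 0.116, 0.01], 0.69), ([0.55, -0.192, 0.059], 0.21)]
scene loupe_c [([0.693, 0.035, 0.013], 0.59)]
scene jar_c [([0.717, 0.228, 0.018], 0.96)]
scene wheel_c [([0.702, -0.231, 0.01], 0.73), ([0.512, 0.199, 0.013], 0.71), ([0.505, 0.201, 0.001], 0.5)]
{'time': 1.1, 'joint_positions': [-1.35, 0.087, 1.371, 0.0, 1.684, -0.103], 'qvel': [-0.001, 0.001, -0.001, 0.0, 0.0, -0.0], 'joint_torque': [0.002, -34.004, -30.26, 0.072, 0.024, -0.0], 'tool_pos': [0.175, -0.521, 0.405], 'ee_rot': [3.141, -0.0, 0.324], 'wrist_force': [-0.586, 0.607, 0.284], 'wrist_torque': [0.006, 0.016, -0.021], 'finger_force': 0.0, 'width': 0.094}
```

View pics/top1.png

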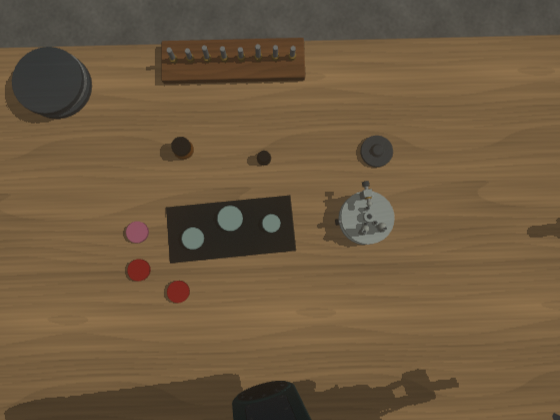

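View pics/scene1.png

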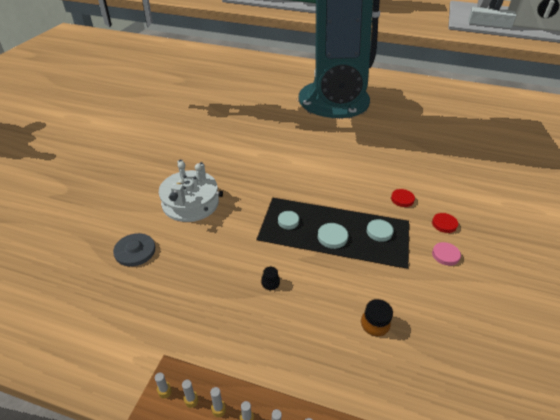

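The top view has +x up and +y left. The flats are at px (193,238) = 50 mm, (230,218) = 58 mm and (271,223) = 42 mm. The holder is at (367,218), with its plunger roughly toward +x. The pink and red look-alikes sit off the mat. Next I go to the holder to measure its yaw and height.

Request:
play_rows(
  translation=[
    [1,-0.35,0],
    [1,-0.35,0],
    [1,-0.35,0],
    [1,-0.35,0],
    [1,-0.35,0],
    [1,-0.35,0],
    [1,-0.35,0],
    [1,-0.35,0],
  ],
  twist=[
    [0,0,0],
    [0,0,0],
    [0,0,0],
    [0,0,0],
    [0,0,0],
    [0,0,0],
    [0,0,0],
    [0,0,0],
  ],
  gripper=[-1,-1,-1,-1,-1,-1,-1,-1],
)

```text
time: 1.9
tool_pos: [0.4439, -0.3121, 0.4049]
ee_rot: [3.141, -0.0, 0.324]
wrist_force: [0.8, -1.1, -0.0]
width: 0.0331
finger_force: 0.0
```

Request:
play_rows(
  translation=[
    [0.5,-0.55,0.3],
    [0.5,-0.55,0.3],
    [0.5,-0.55,0.3],
    [0.5,-0.55,0.3],
    [0,0,0],
  ],
  twist=[
    [0,0,0.5],
    [0,0,0.5],
    [0,0,0.5],
    [0,0,0.5],
    [0,0,0],
  ],
  gripper=[-1,-1,-1,-1,-1],
)

```text
time: 2.4
tool_pos: [0.4994, -0.2058, 0.3546]
ee_rot: [-3.138, 0.002, 0.128]
wrist_force: [-0.6, -0.3, 0.3]
width: 0.0006
finger_force: 0.0
```

```bash
cat > h.py <<'E'
from bench import robot
import cv2,numpy as np
from scipy.spatial.transform import Rotation as R
def pose():
    o=robot.get_obs(); return np.array(o["tool_pos"]),R.from_euler("xyz",o["ee_rot"]),o
def to(p,rot=None):
    "tool-frame shift (units) and twist (units) to world pose"
    q,r,o=pose(); print("t",round(o["time"],2),"pos",np.round(q,4),"rpy",np.round(o["ee_rot"],3),"F",np.round(o["wrist_force"],1),"w",round(o["width"],4))
    print("shift units",np.round(r.inv().apply(np.array(p)-q)/.04,3), "twist units",np.round((r.inv()*rot).as_rotvec()/.1,3) if rot else "")
def proj(P,c):
    m=robot.camera_model(c) if isinstance(c,str) else c
    return cv2.projectPoints(np.float64(P).reshape(-1,1,3),m["rvec"],m["tvec"],m["camera_matrix"],None)[0][:,0]
E
python3 - <<'E'
from h import *
pose_=pose();print(pose_[0],pose_[2]["ee_rot"])
m=robot.camera_model("wrist")
im=robot.snapshot("wrist"); cv2.imwrite("pics/w1.png",cv2.resize(im,(800,600))[:,:,::-1])
np.savez("v1.npz",im=im,**m)
Rm=cv2.Rodrigues(m["rvec"])[0];print("cam",-Rm.T@np.ravel(m["tvec"]),Rm[2],m["camera_matrix"][0,0])
for n in("holder","seats","claws","plunger_block"):
    print(n,[(np.round(d["centre"],4).tolist(),round(d["score"],2)) for d in robot.spot_point(n,"wrist")[:3]])
E
```

```text
[ 0.49936979 -0.20583157  0.35455907] [-3.13828508e+00  2.39646243e-03  1.27843294e-01]
cam [ 0.57407154 -0.19640379  0.33416834] [-0.25786398 -0.02987351 -0.96571929] 344.73022932541033
holder [([0.5449, -0.1988, -0.001], 0.58)]
seats [([0.5426, -0.1972, 0.0436], 0.7), ([0.543, -0.1997, 0.0012], 0.67)]
claws [([0.5186, -0.1992, 0.0625], 0.72)]
plunger_block [([0.5898, -0.1882, 0.0723], 0.69)]
```

View pics/w1.png

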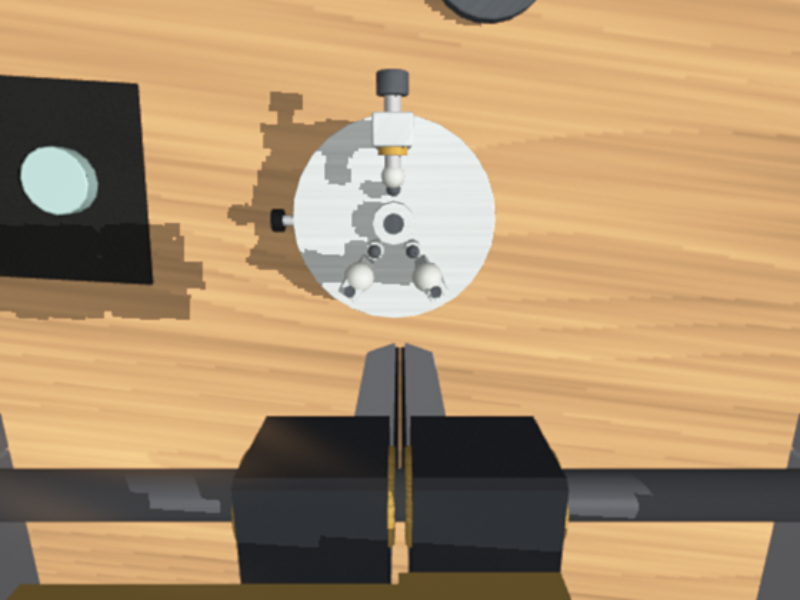

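The wrist view shows the holder. At 800-px scale, the claw balls are at (361,275) and (428,275), the plunger ball at (393,177), the block top at (393,128), seats a and b at (374,251) and (412,251), and the boss at (393,224). I'll fit the pose to these.

Run:
```python
from h import *
from scipy.optimize import least_squares
m=dict(np.load("v1.npz"))
# holder pts rel seat plane
P=np.array([[-26,18.2,16.2],[-26,-18.2,16.2],[26.5,0,16],[-15.6,10.9,0],[-15.6,-10.9,0],[48.5,0,24],[0,0,-5]])/1e3
px=np.array([[361,275],[428,275],[393,177],[374,251],[412,251],[393,128],[393,224]])*.7
a=np.linspace(0,2*np.pi,9)[:-1]
def W(x): 
    c,s=np.cos(x[2]),np.sin(x[2]); return np.c_[x[0]+c*P[:,0]-s*P[:,1],x[1]+s*P[:,0]+c*P[:,1],x[3]+P[:,2]]
f=lambda x:(proj(W(x),m)-px).ravel()
r=least_squares(f,[.544,-.197,.128,.055],x_scale=[.01,.01,.1,.01])
cov=np.linalg.inv(r.jac.T@r.jac)*.5
print(np.round(r.x,4),np.sqrt(np.diag(cov)).round(4));print(r.fun.reshape(-1,2).round(2))
# plate extremes: left 294,right 495 at y~216, top 113 bottom 318
for h in(.046,.05,.055,.06,.064):
    th=np.linspace(0,2*np.pi,200);q=np.c_[r.x[0]+.06*np.cos(th),r.x[1]+.06*np.sin(th),0*th+h-.02]
    u=proj(q,m)/.7;print(h,u.min(0).round(),u.max(0).round())
c,s=np.cos(r.x[2]),np.sin(r.x[2])
to([r.x[0]+c*.0485,r.x[1]+s*.0485,.199+.100],R.from_euler("xyz",[np.pi,0,r.x[2]]))
```

```text
[ 0.543  -0.1963  0.1296  0.0566] [0.0003 0.0002 0.0069 0.0018]
[[-0.72  0.23]
 [-0.65  0.18]
 [ 0.02 -1.04]
 [ 0.48  0.26]
 [ 0.71  0.23]
 [-0.32  0.91]
 [ 0.59 -0.84]]
0.046 [298. 116.] [491. 311.]
0.05 [296. 115.] [492. 313.]
0.055 [295. 114.] [494. 315.]
0.06 [293. 113.] [495. 317.]
0.064 [291. 112.] [497. 319.]
t 2.65 pos [ 0.4982 -0.2096  0.3575] rpy [ 3.14e+00 -1.00e-03  1.23e-01] F [-0.8 -1.   0.8] w 0.0005
shift units [ 2.363 -0.203  1.465] twist units [ 0.013 -0.009 -0.068]
```

Request:
play_rows(
  translation=[
    [0.8,-0.07,0.4],
    [0.8,-0.07,0.4],
    [0.76,-0.06,0.4],
    [0,0,0.2],
    [0,0,0],
    [0,0,0],
  ],
  twist=[
    [0,0,-0.07],
    [0,0,0],
    [0,0,0],
    [0,0,0],
    [0,0,0],
    [0,0,0],
  ],
  gripper=[-1,-1,-1,-1,-1,-1],
)

```text
time: 3.25
tool_pos: [0.5904, -0.1895, 0.3014]
ee_rot: [3.141, -0.0, 0.129]
wrist_force: [-0.4, -0.8, -0.1]
width: 0.0008
finger_force: 0.0
```

Run:
```python
from h import *
to([.591,-.190,.199+.084])
```

```text
t 3.25 pos [ 0.5904 -0.1895  0.3014] rpy [ 3.141 -0.     0.129] F [-0.4 -0.8 -0.1] w 0.0008
shift units [0.014 0.013 0.46 ] twist units
```

Request:
play_rows(
  translation=[
    [0,0,0.3],
    [0,0,0.05],
    [0,0,0.03],
    [0,0,0.03],
  ],
  twist=[
    [0,0,0],
    [0,0,0],
    [0,0,0],
    [0,0,0],
  ],
  gripper=[-1,-1,-1,-1],
)

```text
time: 3.65
tool_pos: [0.5909, -0.1887, 0.2845]
ee_rot: [3.141, -0.0, 0.131]
wrist_force: [0.6, 0.0, -0.4]
width: 0.0005
finger_force: 0.0
```

Request:
play_rows(
  translation=[
    [0,0,0.03],
    [0,0,0.03],
  ],
  twist=[
    [0,0,0],
    [0,0,0],
  ],
  gripper=[-1,-1],
)

```text
time: 3.85
tool_pos: [0.591, -0.1886, 0.2839]
ee_rot: [3.141, -0.001, 0.131]
wrist_force: [-3.3, 1.3, 9.1]
width: 0.0002
finger_force: 5.0
```

Request:
play_rows(
  translation=[
    [0,0,0.03],
    [0,0,0.03],
  ],
  twist=[
    [0,0,0],
    [0,0,0],
  ],
  gripper=[-1,-1],
)

```text
time: 4.05
tool_pos: [0.5909, -0.1885, 0.2839]
ee_rot: [3.14, -0.001, 0.131]
wrist_force: [-6.5, 2.7, 17.2]
width: 0.0003
finger_force: 8.7
```

Request:
play_rows(
  translation=[
    [0,0,-1],
    [-0.3,-0.9,-0.8],
    [-0.3,-0.9,-0.2],
    [-0.3,-0.9,0],
    [-0.3,-0.9,0],
    [-0.3,-0.9,0],
    [-0.3,-0.9,0],
    [-0.3,-0.9,0],
  ],
  twist=[
    [0,0,0],
    [0,0,0],
    [0,0,0],
    [0,0,0],
    [0,0,0],
    [0,0,0],
    [0,0,0],
    [0,0,0],
  ],
  gripper=[-1,0,1,1,1,1,1,1],
)

```text
time: 4.85
tool_pos: [0.474, 0.0516, 0.3597]
ee_rot: [3.142, -0.001, 0.131]
wrist_force: [0.8, 0.6, 0.7]
width: 0.0529
finger_force: 0.0
```

Run:
```python
from h import *
from scipy.optimize import least_squares
m=dict(np.load("v1.npz"))
P=np.array([[-26,18.2,16.2],[-26,-18.2,16.2],[26.5,0,16],[-15.6,10.9,0],[-15.6,-10.9,0],[48.5,0,24],[0,0,-5]])/1e3
px=np.array([[361,275],[428,275],[393,177],[374,251],[412,251],[393,128],[393,224]])*.7
def W(x): 
    c,s=np.cos(x[2]),np.sin(x[2]); return np.c_[x[0]+c*P[:,0]-s*P[:,1],x[1]+s*P[:,0]+c*P[:,1],.061+P[:,2]]
f=lambda x:(proj(W(x),m)-px).ravel()
r=least_squares(f,[.544,-.197,.128],x_scale=[.01,.01,.1])
print(np.round(r.x,4),r.fun.reshape(-1,2).round(2).tolist())
print([(np.round(d["centre"],4).tolist(),round(d["score"],2)) for d in robot.spot_point("flat50_c","wrist")] )
robot.snapshot("wrist")
print([(np.round(d["centre"],4).tolist(),round(d["score"],2)) for d in robot.spot_point("flat50_c","wrist")] )
to([.508,.201,.30])
```

```text
[ 0.5435 -0.1963  0.1295] [[-1.11, 0.88], [-0.26, 0.83], [0.02, -1.58], [0.27, 0.62], [0.93, 0.58], [-0.33, -0.25], [0.6, -0.81]]
[]
[([0.3866, 0.2364, 0.0074], 0.82), ([0.5096, 0.1997, 0.0107], 0.79), ([0.4365, 0.3234, 0.0082], 0.79)]
t 5.0 pos [0.4742 0.0518 0.36  ] rpy [ 3.141e+00 -1.000e-03  1.340e-01] F [-0.3 -0.1 -0. ] w 0.0649
shift units [ 1.335 -3.584  1.5  ] twist units
```

Request:
play_rows(
  translation=[
    [0.1,-0.9,0.25],
    [0.1,-0.9,0.25],
    [0.1,-0.9,0.25],
    [0.1,-0.9,0.25],
    [0,0,0],
  ],
  twist=[
    [0,0,0],
    [0,0,0],
    [0,0,0],
    [0,0,0],
    [0,0,0],
  ],
  gripper=[1,1,1,1,1],
)

```text
time: 5.5
tool_pos: [0.4721, 0.1973, 0.3176]
ee_rot: [-3.141, 0.003, 0.134]
wrist_force: [0.5, -0.5, 0.4]
width: 0.0943
finger_force: 0.0
```

Run:
```python
from h import *
m=robot.camera_model("wrist"); im=robot.snapshot("wrist"); cv2.imwrite("pics/w2.png",im[:,:,::-1])
print([(np.round(d["centre"],4).tolist(),round(d["score"],2)) for d in robot.spot_point("flat50_c","wrist")] )
i=im.astype(int); mask=((i[:,:,1]-i[:,:,0]>8)&(i[:,:,1]>120)).astype(np.uint8)
n,l,s,c=cv2.connectedComponentsWithStats(mask)
Rm=cv2.Rodrigues(m["rvec"])[0];C=-Rm.T@np.ravel(m["tvec"])
for k in range(1,n):
    if s[k,4]<300: continue
    cn=max(cv2.findContours((l==k).astype(np.uint8),0,1)[0],key=len)
    e=cv2.fitEllipse(cn); 
    r=Rm.T@np.linalg.solve(m["camera_matrix"],[e[0][0],e[0][1],1])
    for z in (.016,.010):
        print(s[k],np.round(e[0],1),np.round(e[1],1),z,np.round(C+r*(z-C[2])/r[2],4), "diam",np.round(e[1][1]*(C[2]-z)/-r[2]*np.linalg.norm(r)/m["camera_matrix"][0,0]/np.linalg.norm(r),4))
to([.509,.200,.30])
```

```text
[([0.5255, 0.3304, 0.0064], 0.95), ([0.387, 0.2359, 0.0085], 0.78), ([0.5079, 0.1986, 0.0111], 0.66), ([0.4396, 0.3214, 0.0087], 0.65)]
[ 359   88   75   76 4417] [396.  125.2] [71.2 77.2] 0.016 [0.5527 0.115  0.016 ] diam 0.0612
[ 359   88   75   76 4417] [396.  125.2] [71.2 77.2] 0.01 [0.5528 0.113  0.01  ] diam 0.0625
[ 474  133   59   53 2344] [503.6 158.6] [50.8 57. ] 0.016 [0.5386 0.0225 0.016 ] diam 0.0463
[ 474  133   59   53 2344] [503.6 158.6] [50.8 57. ] 0.01 [0.5384 0.0186 0.01  ] diam 0.0472
[ 252  135   62   62 2977] [282.6 165.2] [60.6 60.8] 0.016 [0.5092 0.1996 0.016 ] diam 0.0496
[ 252  135   62   62 2977] [282.6 165.2] [60.6 60.8] 0.01 [0.5084 0.1995 0.01  ] diam 0.0507
t 5.6 pos [0.4727 0.1948 0.3191] rpy [3.14e+00 1.00e-03 1.31e-01] F [ 0.7 -0.5  0.5] w 0.094
shift units [ 0.918 -0.01   0.476] twist units
```

View pics/w2.png

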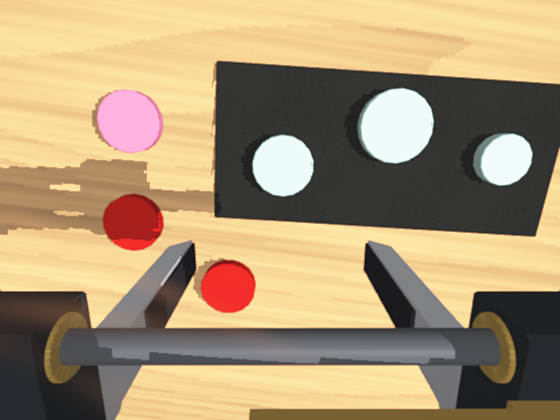

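Confirmed at px (283,165): the 50 mm flat (measured 49.6 mm) at (0.509, 0.1995), central between the fingers. I'm going down on it.

Request:
play_rows(
  translation=[
    [0.5,0,0],
    [0.41,0,0.7],
    [0,0,0.8],
    [0,0,0.8],
    [0,0,0.4],
    [0,0,0.07],
    [0,0,0],
  ],
  twist=[
    [0,0,0],
    [0,0,0],
    [0,0,0],
    [0,0,0],
    [0,0,0],
    [0,0,0],
    [0,0,0],
  ],
  gripper=[0.6,0.6,0.6,0.6,0.6,0.6,0.6],
)

```text
time: 6.3
tool_pos: [0.5088, 0.1986, 0.209]
ee_rot: [3.141, -0.0, 0.129]
wrist_force: [-0.7, -0.5, 0.1]
width: 0.0748
finger_force: 0.0
```

Run:
```python
from h import *
to([.509,.1996,.2055],R.from_euler("xyz",[np.pi,0,.13]))
```

```text
t 6.3 pos [0.5088 0.1986 0.209 ] rpy [ 3.141 -0.     0.129] F [-0.7 -0.5  0.1] w 0.0748
shift units [ 0.008 -0.025  0.087] twist units [ 0.005 -0.003 -0.012]
```

Request:
play_rows(
  translation=[
    [0,-0.02,0.08],
    [0,0,0],
    [0,0,0],
    [0,0,0],
    [0,0,0],
    [0,0,0],
    [0,0,0],
    [0,0,0],
  ],
  twist=[
    [0,0,0],
    [0,0,0],
    [0,0,0],
    [0,0,0],
    [0,0,0],
    [0,0,0],
    [0,0,0],
    [0,0,0],
  ],
  gripper=[0.6,-1,-1,-1,-1,-1,-1,-1],
)

```text
time: 7.1
tool_pos: [0.5082, 0.2008, 0.206]
ee_rot: [3.142, -0.001, 0.131]
wrist_force: [0.4, -0.0, 4.1]
width: 0.0493
finger_force: 30.0
```

Request:
play_rows(
  translation=[
    [0,0,-0.5],
    [0,0,-1],
    [-0.28,0.3,-1],
    [-0.28,1,-0.6],
    [-0.28,1,0],
    [-0.28,1,0],
    [-0.28,1,0],
    [-0.28,1,0],
  ],
  twist=[
    [0,0,0],
    [0,0,0],
    [0,0,0],
    [0,0,0],
    [0,0,0],
    [0,0,0],
    [0,0,0],
    [0,0,0],
  ],
  gripper=[-1,-1,-1,-1,-1,-1,-1,-1],
)

```text
time: 7.9
tool_pos: [0.4683, -0.0196, 0.329]
ee_rot: [-3.141, 0.0, 0.131]
wrist_force: [-0.1, -0.2, -1.0]
width: 0.049
finger_force: 30.0
```

Request:
play_rows(
  translation=[
    [-0.28,1,0],
    [-0.28,1,0],
    [-0.28,1,0],
    [-0.28,0.8,0],
    [0,0.5,0],
    [0,0.3,0],
    [0,0,0],
  ],
  twist=[
    [0,0,0],
    [0,0,0],
    [0,0.6,0],
    [0,0.6,0],
    [0,0.6,0],
    [0,0.6,0],
    [0,0.6,0],
  ],
  gripper=[-1,-1,-1,-1,-1,-1,-1],
)

```text
time: 8.6
tool_pos: [0.4484, -0.2081, 0.328]
ee_rot: [-3.141, -0.301, 0.128]
wrist_force: [-0.8, 0.0, -0.9]
width: 0.049
finger_force: 30.0
```

```bash
cat >> h.py <<'E'
H=np.array([.5435,-.1963,.061]); Y=.1295
def hw(x,y,z): return H+R.from_euler("z",Y).apply([x/1e3,y/1e3,z/1e3])
def lean(x,z,deg,y=0,d=.196,dx=.0006):
    "tool pose for disc centre at holder x,z (mm above seat)"
    r=R.from_euler("z",Y)*R.from_euler("y",-deg,degrees=True)*R.from_euler("x",np.pi)
    return hw(x,y,z)-r.apply([dx,0,d]),r
def disc():
    q,r,o=pose(); c=q+r.apply([.0006,0,.196]); return R.from_euler("z",-Y).apply(c-H)*1e3
E
python3 - <<'E'
from h import *
p,r=lean(6,45,29);print(p);to(p,r);print(disc())
E
```

```text
[ 0.45470236 -0.20786401  0.27713458]
t 8.6 pos [ 0.4484 -0.2081  0.328 ] rpy [-3.141 -0.301  0.128] F [-0.8  0.  -0.9] w 0.049
shift units [-0.228  0.014  1.262] twist units [ 0.003  2.049 -0.015]
[-37.09646242   0.50745303  80.05135743]
```

Request:
play_rows(
  translation=[
    [0,0,0],
    [0,0,0],
    [0,0,0.3],
    [0,0,0],
  ],
  twist=[
    [0,0.7,0],
    [0,0.7,0],
    [0,0.55,0],
    [0,0,0],
  ],
  gripper=[-1,-1,-1,-1],
)

```text
time: 9.0
tool_pos: [0.4529, -0.2055, 0.3156]
ee_rot: [-3.138, -0.492, 0.129]
wrist_force: [0.1, 0.0, -0.8]
width: 0.0491
finger_force: 30.0
```

Run:
```python
from h import *
p,r=lean(6,32,29);to(p,r);print(disc())
m=robot.camera_model("wrist"); im=robot.snapshot("wrist"); cv2.imwrite("pics/w3.png",im[:,:,::-1])
print(proj([hw(-26,18.2,16.2),hw(-26,-18.2,16.2),hw(26.5,0,16),hw(48.5,0,24)],m).round())
```

```text
t 9.0 pos [ 0.4529 -0.2055  0.3156] rpy [-3.138 -0.492  0.129] F [ 0.1  0.  -0.8] w 0.0491
shift units [-0.574  0.068  1.151] twist units [-0.031  0.145 -0.008]
[ 2.00472483  3.1840149  82.05596435]
[[258. 306.]
 [309. 306.]
 [284. 234.]
 [284. 203.]]
```

View pics/w3.png

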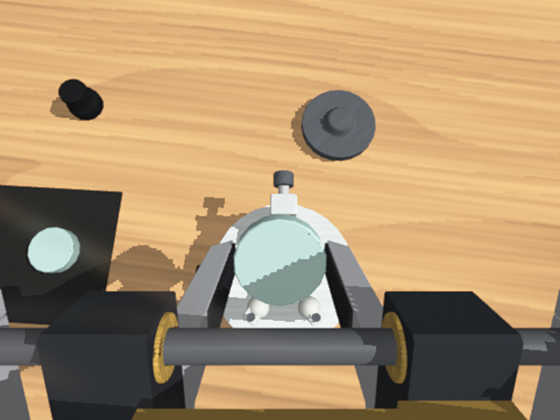

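The model-predicted claw balls at (258,306) and (309,306) and block at (284,203) match the picture. The flat is held evenly, above and between the fingers. I'm lowering it.

Request:
play_rows(
  translation=[
    [-0.2,0.03,0.4],
    [-0.2,0.03,0.4],
    [-0.17,0,0.35],
    [0,0,0],
    [0,0,0],
  ],
  twist=[
    [0,0.14,0],
    [0,0,0],
    [0,0,0],
    [0,0,0],
    [0,0,0],
  ],
  gripper=[-1,-1,-1,-1,-1],
)

```text
time: 9.55
tool_pos: [0.4564, -0.2079, 0.2669]
ee_rot: [-3.141, -0.508, 0.131]
wrist_force: [-0.5, 0.7, 0.4]
width: 0.049
finger_force: 30.0
```

Run:
```python
from h import *
p,r=lean(6,21,29);to(p,r);print(disc())
```

```text
t 9.55 pos [ 0.4564 -0.2079  0.2669] rpy [-3.141 -0.508  0.131] F [-0.5  0.7  0.4] w 0.049
shift units [-0.205 -0.007  0.28 ] twist units [-0.009 -0.023  0.013]
[ 8.0966661  -0.09716596 35.00866235]
```

Request:
play_rows(
  translation=[
    [-0.1,0,0.14],
    [-0.1,0,0.14],
    [0,0,0],
    [0,0,0],
  ],
  twist=[
    [0,0,0],
    [0,0,0],
    [0,0,0],
    [0,0,0],
  ],
  gripper=[-1,-1,-1,-1],
)

```text
time: 9.95
tool_pos: [0.4547, -0.2081, 0.2529]
ee_rot: [-3.141, -0.509, 0.131]
wrist_force: [-0.3, -0.6, 0.5]
width: 0.0494
finger_force: 30.0
```

Run:
```python
from h import *
p,r=lean(2,18,29);to(p,r);print(disc())
m=robot.camera_model("wrist"); im=robot.snapshot("wrist"); cv2.imwrite("pics/w4.png",im[:,:,::-1])
```

```text
t 9.95 pos [ 0.4547 -0.2081  0.2529] rpy [-3.141 -0.509  0.131] F [-0.3 -0.6  0.5] w 0.0494
shift units [-0.119 -0.007  0.012] twist units [-0.007 -0.026  0.01 ]
[ 6.36867556 -0.11433979 20.96926532]
```

Request:
play_rows(
  translation=[
    [-0.04,0,0],
    [-0.04,0,0],
    [-0.035,0,0],
    [0,0,0],
  ],
  twist=[
    [0,0,0],
    [0,0,0],
    [0,0,0],
    [0,0,0],
  ],
  gripper=[-1,-1,-1,-1],
)

```text
time: 10.4
tool_pos: [0.4506, -0.2087, 0.2506]
ee_rot: [-3.142, -0.509, 0.131]
wrist_force: [0.4, -0.5, -0.1]
width: 0.0488
finger_force: 30.0
```

Request:
play_rows(
  translation=[
    [0,0,0.02],
    [0,0,0.015],
  ],
  twist=[
    [0,0,0],
    [0,0,0],
  ],
  gripper=[-1,-1],
)

```text
time: 10.6
tool_pos: [0.4515, -0.2086, 0.2495]
ee_rot: [3.141, -0.509, 0.131]
wrist_force: [0.4, 0.1, -0.6]
width: 0.0492
finger_force: 30.0
```

Run:
```python
from h import *
p,r=lean(2,16,29);to(p,r);print(disc())
```

```text
t 10.6 pos [ 0.4515 -0.2086  0.2495] rpy [ 3.141 -0.509  0.131] F [ 0.4  0.1 -0.6] w 0.0492
shift units [-0.033 -0.008  0.022] twist units [-0.004 -0.03   0.012]
[ 3.22125219 -0.22995137 17.6991456 ]
```

Request:
play_rows(
  translation=[
    [-0.03,0,0],
    [0,0,0.01],
    [0,0,0],
  ],
  twist=[
    [0,0,0],
    [0,0,0],
    [0,0,0],
  ],
  gripper=[-1,-1,-1],
)

```text
time: 10.9
tool_pos: [0.4506, -0.2086, 0.2485]
ee_rot: [-3.142, -0.509, 0.131]
wrist_force: [-0.1, 1.2, -0.1]
width: 0.0488
finger_force: 30.0
```

Request:
play_rows(
  translation=[
    [0,0,0.015],
    [0,0,0],
  ],
  twist=[
    [0,0,0],
    [0,0,0],
  ],
  gripper=[-1,-1],
)

```text
time: 11.1
tool_pos: [0.451, -0.2087, 0.2482]
ee_rot: [3.141, -0.509, 0.131]
wrist_force: [-1.0, -0.9, -0.7]
width: 0.049
finger_force: 30.0
```

Run:
```python
from h import *
p,r=lean(2,16,29);to(p,r);print(disc())
```

```text
t 11.1 pos [ 0.451  -0.2087  0.2482] rpy [ 3.141 -0.509  0.131] F [-1.  -0.9 -0.7] w 0.049
shift units [-0.004 -0.008 -0.001] twist units [-0.004 -0.03   0.013]
[ 2.69536478 -0.23525437 16.33663146]
```

Request:
play_rows(
  translation=[
    [0,0,0.015],
    [0,0,0.015],
    [0,0,0],
  ],
  twist=[
    [0,0,0],
    [0,0,0],
    [0,0,0],
  ],
  gripper=[-1,-1,-1],
)

```text
time: 11.4
tool_pos: [0.4517, -0.2087, 0.2477]
ee_rot: [3.141, -0.51, 0.131]
wrist_force: [-1.8, 0.7, 3.1]
width: 0.0491
finger_force: 30.0
```

Request:
play_rows(
  translation=[
    [0,0,0.015],
    [0,0,0],
  ],
  twist=[
    [0,0,0],
    [0,0,0],
  ],
  gripper=[-1,-1],
)

```text
time: 11.6
tool_pos: [0.4521, -0.2087, 0.2473]
ee_rot: [3.141, -0.511, 0.131]
wrist_force: [-1.8, 0.7, 5.7]
width: 0.0491
finger_force: 30.0
```

Request:
play_rows(
  translation=[
    [-0.025,0,-0.01],
    [0,0,0],
  ],
  twist=[
    [0,0,0],
    [0,0,0],
  ],
  gripper=[-1,-1],
)

```text
time: 11.8
tool_pos: [0.4512, -0.2088, 0.2474]
ee_rot: [3.141, -0.512, 0.131]
wrist_force: [-0.4, 1.5, 6.4]
width: 0.0492
finger_force: 30.0
```

Request:
play_rows(
  translation=[
    [-0.02,0,0],
    [0,0,0],
  ],
  twist=[
    [0,0,0],
    [0,0,0],
  ],
  gripper=[-1,-1],
)

```text
time: 12.0
tool_pos: [0.4508, -0.2089, 0.2472]
ee_rot: [3.14, -0.513, 0.131]
wrist_force: [0.8, 1.2, 4.8]
width: 0.0493
finger_force: 30.0
```

Run:
```python
from h import *
p,r=lean(2,16,29);to(p,r);print(disc())
```

```text
t 12.0 pos [ 0.4508 -0.2089  0.2472] rpy [ 3.14  -0.513  0.131] F [0.8 1.2 4.8] w 0.0493
shift units [ 0.012 -0.012 -0.019] twist units [ 0.006 -0.066  0.011]
[ 3.10230597 -0.59876298 15.73140876]
```

Request:
play_rows(
  translation=[
    [-0.025,0,0],
    [0,0,0],
  ],
  twist=[
    [0,0,0],
    [0,0,0],
  ],
  gripper=[-1,-1],
)

```text
time: 12.2
tool_pos: [0.45, -0.209, 0.2471]
ee_rot: [3.14, -0.513, 0.131]
wrist_force: [-0.2, 2.4, 6.1]
width: 0.0493
finger_force: 30.0
```

Request:
play_rows(
  translation=[
    [0,0,0],
    [0,0,0],
    [0,0,0],
    [0,0,0],
    [0,0,0],
  ],
  twist=[
    [0,0,0],
    [0,0,0],
    [0,0,0],
    [0,0,0],
    [0,0,0],
  ],
  gripper=[-0.3,0.3,0.4,0.4,0.4],
)

```text
time: 12.7
tool_pos: [0.4488, -0.2088, 0.2445]
ee_rot: [-3.14, -0.507, 0.13]
wrist_force: [0.7, -0.3, 0.6]
width: 0.0655
finger_force: 0.0
```

Run:
```python
from h import *
p,r=lean(2,16,29);to(p,r);print(disc())
m=robot.camera_model("wrist"); im=robot.snapshot("wrist"); cv2.imwrite("pics/w5.png",im[:,:,::-1])
```

```text
t 12.7 pos [ 0.4488 -0.2088  0.2445] rpy [-3.14  -0.507  0.13 ] F [ 0.7 -0.3  0.6] w 0.0655
shift units [ 0.086 -0.003 -0.055] twist units [-0.015 -0.013  0.007]
[ 0.26439912  0.15709325 12.52197522]
```

View pics/w5.png

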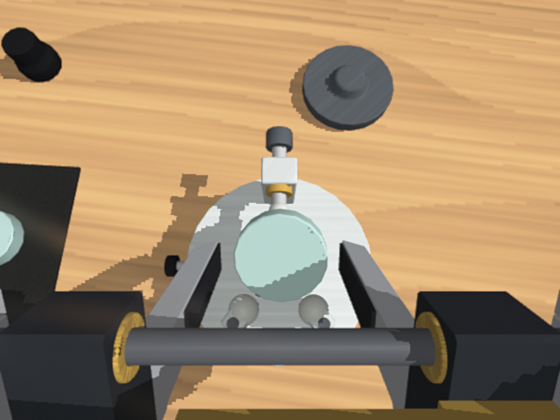

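Request:
play_rows(
  translation=[
    [0,0,-0.5],
    [0,0,-0.8],
    [0,0,-0.8],
    [0,0,0],
    [0,0,0],
  ],
  twist=[
    [0,0,0],
    [0,0,0],
    [0,0,0],
    [0,-0.6,0],
    [0,-0.6,0],
  ],
  gripper=[0.4,0.4,0.4,0,-1],
)

```text
time: 13.25
tool_pos: [0.4081, -0.2146, 0.3202]
ee_rot: [3.139, -0.388, 0.13]
wrist_force: [0.4, 0.3, -0.1]
width: 0.0533
finger_force: 0.0
```

```bash
cat >> h.py <<'E'
from scipy.optimize import least_squares
def fitdisc(im,m,ref,tag=None):
    "fit disc x,y,z(mm, holder, centre), tilt about y to the glass outline"
    i=im.astype(int); mask=((i[:,:,1]-i[:,:,0]>8)&(i[:,:,2]-i[:,:,0]>2)).astype(np.uint8)
    n,l,s,c=cv2.connectedComponentsWithStats(mask)
    u=proj([hw(*ref)],m)[0]; k=min((k for k in range(1,n) if s[k,4]>400),key=lambda k:np.hypot(*(c[k]-u)))
    cn=max(cv2.findContours((l==k).astype(np.uint8),0,1)[0],key=len)[:,0].astype(float); cn=cv2.convexHull(np.float32(cn))[:,0]
    print("px centroid",c[k],s[k])
    return cn
def outline(x,y,z,deg,m):
    a=np.linspace(0,2*np.pi,180); rr=R.from_euler("y",-deg,degrees=True)
    P=np.vstack([rr.apply(np.c_[25*np.cos(a),25*np.sin(a),0*a+h]) for h in(-6,6)])+[x,y,z]
    return cv2.convexHull(np.float32(proj(H+R.from_euler("z",Y).apply(P/1e3),m)))
E
python3 - <<'E'
from h import *
m=robot.camera_model("wrist"); im=robot.snapshot("wrist")
im5=cv2.imread("pics/w5.png")[:,:,::-1]
cn=fitdisc(im,m,(2,0,16))
def ex(c): return np.r_[c.min(0),c.max(0)].round(1)
print("seen",ex(cn))
for a in [(2,0,16,29),(4,0,17,29),(6,0,18,29),(0,0,15,29),(2,0,16,20),(0,0,6,0),(2,0,13,20)]: print(a,ex(outline(*a,m)[:,0]))
s=im.copy(); cv2.polylines(s,[np.int32(outline(2,0,16,29,m))],True,(255,0,0))
x,y=proj([hw(2,0,16)],m)[0].astype(int); s=s[max(0,y-110):y+110,max(0,x-140):x+140]
cv2.imwrite("pics/w6.png",cv2.resize(s,None,fx=2.5,fy=2.5)[:,:,::-1])
to(hw(8,0,26)+[0,0,.199+.03],R.from_euler("xyz",[np.pi,0,Y]))
E
```

```text
px centroid [278.23394875 171.58225406] [ 245  138   67   68 3629]
seen [245. 138. 311. 205.]
(2, 0, 16, 29) [243.4 136.6 311.6 205.6]
(4, 0, 17, 29) [243.3 133.5 311.7 202.8]
(6, 0, 18, 29) [243.2 130.4 311.8 200. ]
(0, 0, 15, 29) [243.5 139.7 311.5 208.4]
(2, 0, 16, 20) [243.4 137.4 311.6 205.9]
(0, 0, 6, 0) [244.7 143.6 310.4 210. ]
(2, 0, 13, 20) [243.8 138.7 311.3 206.4]
t 13.3 pos [ 0.4084 -0.2145  0.3197] rpy [ 3.14  -0.386  0.131] F [-0.2 -0.8  0.3] w 0.0493
shift units [ 3.307 -0.013  1.442] twist units [ 0.014 -3.859  0.01 ]
```

View pics/w6.png

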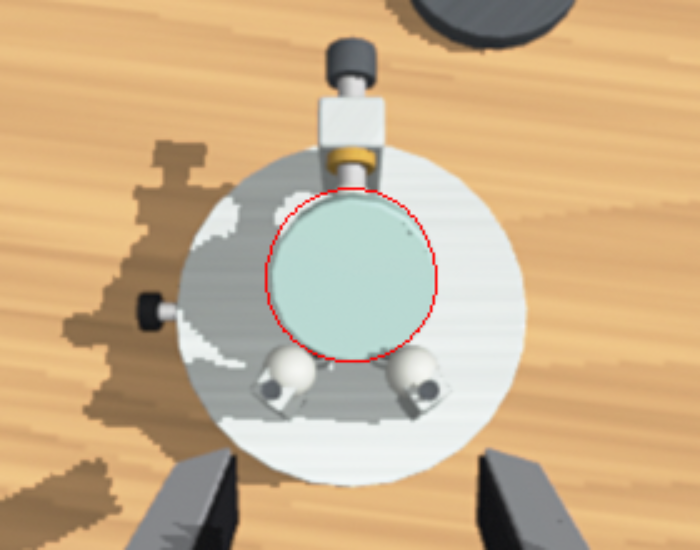

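The flat leans where expected: its outline matches the lean model, with the low edge between and under the claw balls and the high edge on the plunger. Next I close the fingers, set the tool upright and go over the press point.

Request:
play_rows(
  translation=[
    [0,0,0],
    [0,0,0],
    [0,0,0],
    [0,0,0],
    [0.5,0,0],
    [1,0,0],
    [1,0,0],
    [0,0,0],
  ],
  twist=[
    [0,-1,0],
    [0,-1,0],
    [0,-1,0],
    [0,-0.86,0],
    [0,0,0],
    [0,0,0],
    [0,0,0],
    [0,0,0],
  ],
  gripper=[-1,-1,-1,-1,-1,-1,-1,-1],
)

```text
time: 14.1
tool_pos: [0.5108, -0.2005, 0.3175]
ee_rot: [-3.14, -0.004, 0.134]
wrist_force: [-0.3, 0.8, 0.3]
width: 0.0003
finger_force: 0.0
```

Run:
```python
from h import *
to(hw(8,0,28)+[0,0,.199],R.from_euler("xyz",[np.pi,0,Y]))
```

```text
t 14.1 pos [ 0.5108 -0.2005  0.3175] rpy [-3.14  -0.004  0.134] F [-0.3  0.8  0.3] w 0.0003
shift units [1.022 0.007 0.741] twist units [-0.018 -0.038  0.044]
```

Request:
play_rows(
  translation=[
    [0.5,0,0.1],
    [0.47,0,0.25],
    [0,0,0.2],
    [0,0,0.05],
    [0,0,0],
  ],
  twist=[
    [0,0,0],
    [0,0,0],
    [0,0,0],
    [0,0,0],
    [0,0,0],
  ],
  gripper=[-1,-1,-1,-1,-1],
)

```text
time: 14.6
tool_pos: [0.5451, -0.1962, 0.2945]
ee_rot: [-3.141, -0.001, 0.13]
wrist_force: [0.3, -0.8, 0.2]
width: 0.0003
finger_force: 0.0
```

Request:
play_rows(
  translation=[
    [0,0,0.04],
    [0,0,0.04],
    [0,0,0.03],
  ],
  twist=[
    [0,0,0],
    [0,0,0],
    [0,0,0],
  ],
  gripper=[-1,-1,-1],
)

```text
time: 14.9
tool_pos: [0.546, -0.1962, 0.2913]
ee_rot: [3.141, -0.004, 0.13]
wrist_force: [-0.4, 0.4, -0.7]
width: 0.0005
finger_force: 0.0
```

Request:
play_rows(
  translation=[
    [0,0,0.03],
    [0,0,0.03],
  ],
  twist=[
    [0,0,0],
    [0,0,0],
  ],
  gripper=[-1,-1],
)

```text
time: 15.1
tool_pos: [0.5463, -0.1962, 0.2887]
ee_rot: [3.141, -0.004, 0.131]
wrist_force: [0.0, -1.0, 3.1]
width: 0.0007
finger_force: 1.3
```

Request:
play_rows(
  translation=[
    [0.05,0,-0.06],
    [0.05,0,0],
    [0,0,0.03],
    [0,0,0.02],
  ],
  twist=[
    [0,0,0],
    [0,0,0],
    [0,0,0],
    [0,0,0],
  ],
  gripper=[-1,-1,-1,-1],
)

```text
time: 15.5
tool_pos: [0.5505, -0.1957, 0.2903]
ee_rot: [3.14, -0.005, 0.131]
wrist_force: [-1.4, 0.3, 7.4]
width: 0.0004
finger_force: 3.6
```

Request:
play_rows(
  translation=[
    [0,0,0.03],
    [0,0,0.03],
  ],
  twist=[
    [0,0,0],
    [0,0,0],
  ],
  gripper=[-1,-1],
)

```text
time: 15.7
tool_pos: [0.5505, -0.1961, 0.2893]
ee_rot: [3.138, -0.005, 0.131]
wrist_force: [-4.3, -0.4, 12.1]
width: 0.0006
finger_force: 5.9
```

Request:
play_rows(
  translation=[
    [0,0,0.03],
    [0,0,0.03],
  ],
  twist=[
    [0,0,0],
    [0,0,0],
  ],
  gripper=[-1,-1],
)

```text
time: 15.9
tool_pos: [0.5508, -0.1962, 0.2886]
ee_rot: [3.137, -0.008, 0.131]
wrist_force: [-3.8, -0.3, 16.4]
width: 0.0005
finger_force: 7.7
```

Request:
play_rows(
  translation=[
    [0,0,0.02],
    [0,0,0.02],
    [0,0,0],
  ],
  twist=[
    [0,0,0],
    [0,0,0],
    [0,0,0],
  ],
  gripper=[-1,-1,-1],
)

```text
time: 16.2
tool_pos: [0.551, -0.1965, 0.2882]
ee_rot: [3.135, -0.009, 0.131]
wrist_force: [-4.1, -1.0, 16.7]
width: 0.0001
finger_force: 7.8
```

Request:
play_rows(
  translation=[
    [0,0,0.02],
    [0,0,0.02],
    [0,0,0],
  ],
  twist=[
    [0,0,0],
    [0,0,0],
    [0,0,0],
  ],
  gripper=[-1,-1,-1],
)

```text
time: 16.5
tool_pos: [0.5512, -0.1968, 0.2876]
ee_rot: [3.134, -0.011, 0.13]
wrist_force: [-4.0, -1.3, 17.7]
width: 0.0005
finger_force: 8.7
```

Request:
play_rows(
  translation=[
    [0,0,0.025],
    [0,0,0.025],
    [0,0,0.02],
  ],
  twist=[
    [0,0,0],
    [0,0,0],
    [0,0,0],
  ],
  gripper=[-1,-1,-1],
)

```text
time: 16.8
tool_pos: [0.5516, -0.1967, 0.285]
ee_rot: [3.134, -0.013, 0.131]
wrist_force: [-4.3, -1.0, 22.0]
width: 0.0005
finger_force: 10.2
```

Request:
play_rows(
  translation=[
    [0,0,0.025],
    [0,0,0.025],
    [0,0,0],
  ],
  twist=[
    [0,0,0],
    [0,0,0],
    [0,0,0],
  ],
  gripper=[-1,-1,-1],
)

```text
time: 17.1
tool_pos: [0.5515, -0.1965, 0.2845]
ee_rot: [3.134, -0.013, 0.131]
wrist_force: [-4.6, -0.5, 24.1]
width: 0.0002
finger_force: 11.5
```

Run:
```python
from h import *
ims=[]
for c in("wrist","scene"):
    m=robot.camera_model(c); im=robot.snapshot(c); print(c,proj([hw(0,0,6)],m))
    x,y=proj([hw(0,0,6)],m)[0].astype(int); w=75 if c=="wrist" else 40
    if c=="wrist": cv2.polylines(im,[np.int32(outline(2,0,14,22,m))],True,(255,0,0))
    s=im[max(0,y-w):y+w,max(0,x-w):x+w]; ims.append(cv2.resize(s,(400,400),interpolation=cv2.INTER_CUBIC))
cv2.imwrite("pics/p1.png",np.hstack(ims)[:,:,::-1])
```

```text
wrist [[274.5079401  261.99874127]]
scene [[185.5968842 177.4815238]]
```

View pics/p1.png

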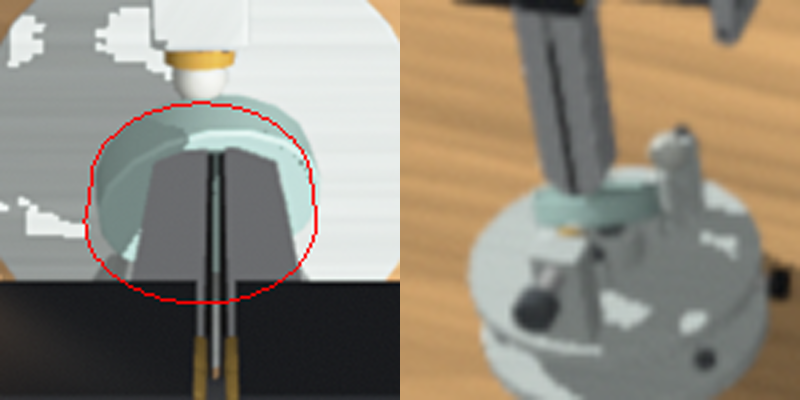

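Request:
play_rows(
  translation=[
    [0,0,-0.15],
    [0,0,-0.3],
    [-0.4,0,-0.7],
    [-0.8,0,0],
    [0,0,0],
  ],
  twist=[
    [0,0,0],
    [0,0,0],
    [0,0,0],
    [0,0,0],
    [0,0,0],
  ],
  gripper=[-1,-1,-1,-1,-1],
)

```text
time: 17.7
tool_pos: [0.5007, -0.202, 0.3224]
ee_rot: [3.141, -0.002, 0.13]
wrist_force: [-0.5, 1.3, 0.1]
width: 0.0002
finger_force: 0.0
```

Run:
```python
from h import *
m=robot.camera_model("wrist"); im=robot.snapshot("wrist"); np.savez("v2.npz",im=im,**m)
cn=fitdisc(im,m,(2,0,14))
def ex(c): return np.r_[c.min(0),c.max(0)].round(1)
print("seen",ex(cn))
for a in [(2,0,16,29),(4,0,17,29),(2,0,14,22),(0,0,10,12),(2,0,10,12),(4,0,10,12)]: print(a,ex(outline(*a,m)[:,0]))
x,y=proj([hw(2,0,12)],m)[0].astype(int); s=im[max(0,y-75):y+75,max(0,x-90):x+90]
cv2.imwrite("pics/w7.png",cv2.resize(s,None,fx=4,fy=4,interpolation=cv2.INTER_CUBIC)[:,:,::-1])
to([.46,-.2,.32])
```

```text
px centroid [278.0605042  161.03865546] [ 240  128   77   67 4165]
seen [240. 128. 316. 194.]
(2, 0, 16, 29) [239.9 127.7 318.  200.8]
(4, 0, 17, 29) [239.7 124.4 318.3 198.3]
(2, 0, 14, 22) [240.2 126.4 317.8 202. ]
(0, 0, 10, 12) [240.9 128.9 317.1 205.4]
(2, 0, 10, 12) [240.8 125.7 317.2 202.6]
(4, 0, 10, 12) [240.7 122.6 317.2 199.8]
t 17.75 pos [ 0.5017 -0.2018  0.3219] rpy [-3.141e+00 -3.000e-03  1.300e-01] F [-0.2 -0.8  0. ] w 0.0007
shift units [-1.028 -0.181  0.045] twist units
```

View pics/w7.png

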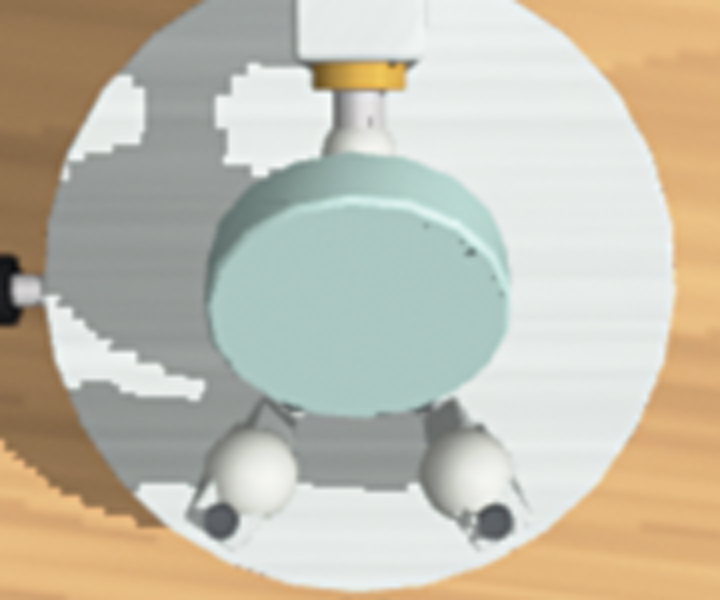

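The flat is now steeper and has moved toward +x (its low edge is clear of the claws, near px (360,410)), so pressing slid it outward. I'll fit its pose, regrasp it and slide it properly home.

Run:
```python
from h import *
d=dict(np.load("v2.npz")); im=d["im"]; m=d
cn=fitdisc(im,m,(2,0,14))
from scipy.interpolate import interp1d
t=np.r_[0,np.cumsum(np.hypot(*np.diff(np.vstack([cn,cn[:1]]),axis=0).T))]
pts=interp1d(t,np.vstack([cn,cn[:1]]),axis=0)(np.linspace(0,t[-1],80)[:-1])
def res(p):
    h=outline(p[0],p[1],p[2],p[3],m); return [cv2.pointPolygonTest(h,(float(a+.0),float(b)),True) for a,b in pts]
for z in (14,18,22,26,None):
    f=(lambda q:res([q[0],q[1],z,q[2]])) if z else (lambda q:res([q[0],q[1],q[3],q[2]]))
    r=least_squares(f,[4,0,32]+([] if z else [18]),diff_step=1e-3,x_scale=[1,1,5]+([] if z else [2]))
    print(z,r.x.round(2),"rms",np.sqrt(np.mean(r.fun**2)).round(3))
# check with scene camera: outline height
```

```text
px centroid [278.0605042  161.03865546] [ 240  128   77   67 4165]
14 [ 3.76  0.63 39.9 ] rms 0.453
18 [ 4.17  0.   41.92] rms 1.047
22 [ 4.58 -0.   43.83] rms 1.408
26 [ 5.   -0.   45.65] rms 1.815
None [ 3.41  0.64 38.08 10.51] rms 0.26
```

```bash
cat > path.py <<'E'
import numpy as np
from scipy.optimize import brentq
def sd(c,rad,x,z,deg,y=0):
    "clearance sphere(centre c,rad) to disc centred x,y,z tilted"
    t=np.radians(deg); d=np.array(c)-[x,y,z]; n=np.array([-np.sin(t),0,np.cos(t)])
    h=d@n; rr=np.linalg.norm(d-h*n); a,b=rr-25,abs(h)-6
    return (np.hypot(max(a,0),max(b,0)) if max(a,b)>0 else max(a,b))-rad
S=lambda x,z,g:sd((-15.6,10.9,-4),4,x,z,g)
C=lambda x,z,g:sd((-26,18.2,16.2),8,x,z,g)
P=lambda x,z,g:sd((26.5,0,16),6,x,z,g)
def rest(x,g): return brentq(lambda z:S(x,z,g),2,30) if S(x,2,g)<0 else None
if __name__=="__main__":
    for g in (29,24,20,15,10,5,0):
        for x in (-1,0,1,2):
            z=max([z for z in np.arange(2,25,.05) if S(x,z,g)<0]); print(g,x,"z",round(z,2),"claw",round(C(x,z,g),2),"plunger",round(P(x,z,g),2))
E
python3 path.py
python3 - <<'E'
from h import *
p,r=lean(3.8,14,39,d=.254,dx=0);print(p);to(p,r)
E
```

```text
29 -1 z 15.5 claw -0.55 plunger 0.89
29 0 z 15.95 claw -0.07 plunger 0.8
29 1 z 16.2 claw 0.57 plunger 0.54
29 2 z 16.2 claw 1.37 plunger 0.05
24 -1 z 13.4 claw -0.5 plunger -2.95
24 0 z 13.85 claw -0.09 plunger -3.18
24 1 z 14.3 claw 0.4 plunger -3.18
24 2 z 14.6 claw 1.02 plunger -3.31
20 -1 z 11.95 claw -0.54 plunger -3.77
20 0 z 12.3 claw -0.1 plunger -4.83
20 1 z 12.65 claw 0.41 plunger -5.89
20 2 z 13.0 claw 0.97 plunger -6.44
15 -1 z 10.25 claw -0.59 plunger -2.95
15 0 z 10.5 claw -0.11 plunger -3.98
15 1 z 10.8 claw 0.4 plunger -5.02
15 2 z 11.05 claw 1.0 plunger -6.05
10 -1 z 8.7 claw -0.67 plunger -2.65
10 0 z 8.9 claw -0.15 plunger -3.67
10 1 z 9.05 claw 0.45 plunger -4.68
10 2 z 9.25 claw 1.06 plunger -5.7
5 -1 z 7.3 claw -0.74 plunger -2.83
5 0 z 7.4 claw -0.14 plunger -3.84
5 1 z 7.45 claw 0.52 plunger -4.81
5 2 z 7.55 claw 1.19 plunger -5.68
0 -1 z 6.0 claw -0.74 plunger -1.28
0 0 z 6.0 claw -0.06 plunger -1.73
0 1 z 6.0 claw 0.65 plunger -1.97
0 2 z 6.0 claw 1.39 plunger -2.0
[ 0.38875927 -0.2164517   0.27239507]
t 17.75 pos [ 0.5017 -0.2018  0.3219] rpy [-3.141e+00 -3.000e-03  1.300e-01] F [-0.2 -0.8  0. ] w 0.0007
shift units [-2.851 -0.003  1.229] twist units [-3.000e-03  6.774e+00  1.000e-03]
```

Request:
play_rows(
  translation=[
    [-1,0,0],
    [-1,0,0],
    [-0.85,0,0],
    [0,0,0],
    [0,0,0],
    [0,0,0],
    [0,0,0],
    [0,0,0],
  ],
  twist=[
    [0,0,0],
    [0,1,0],
    [0,1,0],
    [0,1,0],
    [0,1,0],
    [0,1,0],
    [0,1,0],
    [0,0.77,0],
  ],
  gripper=[-1,0.4,0.4,0.4,0.4,0.4,0.4,0.4],
)

```text
time: 18.55
tool_pos: [0.39, -0.2168, 0.3178]
ee_rot: [-3.141, -0.683, 0.13]
wrist_force: [-0.4, 0.3, -0.5]
width: 0.0528
finger_force: 0.0
```

Request:
play_rows(
  translation=[
    [0,0,0],
    [0,0,0],
  ],
  twist=[
    [0,0,0],
    [0,0,0],
  ],
  gripper=[0.4,0.4],
)

```text
time: 18.75
tool_pos: [0.3899, -0.2168, 0.3178]
ee_rot: [-3.141, -0.678, 0.13]
wrist_force: [0.6, 0.3, 0.1]
width: 0.0652
finger_force: 0.0
```

```bash
cat >> h.py <<'E'
def fitpose(z=None,x0=(4,0,35),ref=(3,0,14)):
    m=robot.camera_model("wrist"); im=robot.snapshot("wrist"); cn=fitdisc(im,m,ref)
    from scipy.interpolate import interp1d
    q=np.vstack([cn,cn[:1]]); t=np.r_[0,np.cumsum(np.hypot(*np.diff(q,axis=0).T))]
    pts=interp1d(t,q,axis=0)(np.linspace(0,t[-1],80)[:-1])
    def res(p):
        h=outline(p[0],p[1],p[2],p[3],m); return [cv2.pointPolygonTest(h,(float(a),float(b)),True)-.5 for a,b in pts]
    if z is None: r=least_squares(lambda q:res([q[0],q[1],q[3],q[2]]),[*x0,ref[2]],diff_step=1e-3,x_scale=[1,1,5,2])
    else: r=least_squares(lambda q:res([q[0],q[1],z,q[2]]),x0,diff_step=1e-3,x_scale=[1,1,5])
    print("fit x,y,deg,(z)",r.x.round(2),"rms",np.sqrt(np.mean(r.fun**2)).round(2)); return im,m
E
python3 - <<'E'
from h import *
im,m=fitpose(); fitpose(z=14)
p,r=lean(3.8,14,39,d=.254,dx=0);to(p,r)
E
```

```text
px centroid [278.46974256 247.40922768] [ 248  217   62   62 2991]
fit x,y,deg,(z) [ 3.45  0.54 33.79 15.48] rms 0.22
px centroid [278.40074024 247.7897039 ] [ 248  217   62   62 2972]
fit x,y,deg,(z) [ 3.87 -0.   36.1 ] rms 0.53
t 18.85 pos [ 0.3901 -0.2168  0.3182] rpy [-3.142 -0.679  0.131] F [-0.   0.2 -0.3] w 0.0659
shift units [-0.743 -0.012  0.871] twist units [-0.012  0.019  0.014]
```

Request:
play_rows(
  translation=[
    [-0.37,0,0.3],
    [-0.37,0,0.5],
    [0,0,0.6],
    [0,0,0.6],
    [0,0,0.36],
    [0,0,0],
  ],
  twist=[
    [0,-0.1,0],
    [0,-0.1,0],
    [0,0,0],
    [0,0,0],
    [0,0,0],
    [0,0,0],
  ],
  gripper=[0.4,0.4,0.4,0.4,0.4,0.4],
)

```text
time: 19.45
tool_pos: [0.4241, -0.211, 0.2218]
ee_rot: [-3.136, -0.655, 0.129]
wrist_force: [-0.6, 0.0, -0.2]
width: 0.0657
finger_force: 0.0
```

Run:
```python
from h import *
p,r=lean(3.6,14.7,38,y=.3,d=.194,dx=0);to(p,r)
```

```text
t 19.45 pos [ 0.4241 -0.211   0.2218] rpy [-3.136 -0.655  0.129] F [-0.6  0.  -0.2] w 0.0657
shift units [ 0.19   0.012 -0.066] twist units [-0.055  0.085 -0.002]
```

Request:
play_rows(
  translation=[
    [0.1,0.01,-0.06],
    [0.09,0,0],
    [0,0,0],
  ],
  twist=[
    [0,0.08,0],
    [0,0,0],
    [0,0,0],
  ],
  gripper=[0.4,0.4,0.4],
)

```text
time: 19.75
tool_pos: [0.4294, -0.2124, 0.2337]
ee_rot: [3.138, -0.67, 0.133]
wrist_force: [0.4, 0.2, 0.2]
width: 0.0659
finger_force: 0.0
```

Run:
```python
from h import *
p,r=lean(3.6,14.7,38,y=.3,d=.194,dx=0);to(p,r)
```

```text
t 19.75 pos [ 0.4294 -0.2124  0.2337] rpy [ 3.138 -0.67   0.133] F [0.4 0.2 0.2] w 0.0659
shift units [-0.091 -0.039  0.09 ] twist units [ 0.015 -0.07   0.024]
```

Request:
play_rows(
  translation=[
    [0,0,0],
    [0,0,0],
  ],
  twist=[
    [0,0,0],
    [0,0,0],
  ],
  gripper=[0.4,0.4],
)

```text
time: 19.95
tool_pos: [0.4289, -0.2121, 0.2325]
ee_rot: [3.14, -0.669, 0.131]
wrist_force: [-0.5, -0.3, -1.1]
width: 0.066
finger_force: 0.0
```

Run:
```python
from h import *
p,r=lean(3.6,14.7,38,y=.3,d=.194,dx=0);to(p,r)
```

```text
t 19.95 pos [ 0.4289 -0.2121  0.2325] rpy [ 3.14  -0.669  0.131] F [-0.5 -0.3 -1.1] w 0.066
shift units [-0.064 -0.028  0.073] twist units [ 0.001 -0.053  0.014]
```

Request:
play_rows(
  translation=[
    [-0.06,-0.02,0.07],
    [0,0,0],
    [0,0,0],
    [0,0,0],
    [0,0,0],
    [0,0,0],
  ],
  twist=[
    [0,-0.05,0],
    [0,0,0],
    [0,0,0],
    [0,0,0],
    [0,0,0],
    [0,0,0],
  ],
  gripper=[0.4,0.4,-1,-1,-1,-1],
)

```text
time: 20.55
tool_pos: [0.4288, -0.2111, 0.2283]
ee_rot: [-3.142, -0.663, 0.131]
wrist_force: [0.5, 0.5, 1.0]
width: 0.0494
finger_force: 30.0
```

Run:
```python
from h import *
p,r=lean(3.6,14.7,38,y=.3,d=.194,dx=0);to(p,r)
```

```text
t 20.55 pos [ 0.4288 -0.2111  0.2283] rpy [-3.142 -0.663  0.131] F [0.5 0.5 1. ] w 0.0494
shift units [ 0.001 -0.005 -0.009] twist units [-0.009  0.002  0.011]
```

Request:
play_rows(
  translation=[
    [0,0,-0.15],
    [0,0,-0.3],
    [0,0,-0.1],
    [0,0,0],
    [0,0,0],
  ],
  twist=[
    [0,0,0],
    [0,0,0],
    [0,0,0],
    [0,0,0],
    [0,0,0],
  ],
  gripper=[-1,-1,-1,-1,-1],
)

```text
time: 21.05
tool_pos: [0.4159, -0.213, 0.2472]
ee_rot: [3.14, -0.666, 0.132]
wrist_force: [4.5, 4.1, 4.1]
width: 0.0489
finger_force: 30.0
```

Run:
```python
from h import *
im,m=fitpose(x0=(-8,0,35),ref=(-8,0,31))
cv2.imwrite("pics/w8.png",cv2.resize(im[150:350,170:390],None,fx=2.5,fy=2.5)[:,:,::-1])
q,r,o=pose(); c=R.from_euler("z",-Y).apply(q+r.apply([0,0,.194])-H)*1e3; print("grasp ctr",c,"pitch",np.degrees(o["ee_rot"][1]))
to(q)
# reference ellipse of upper face in image: tool-frame predicted
```

```text
px centroid [279.49630106 252.04953361] [ 233  210   94   84 6218]
fit x,y,deg,(z) [-4.24 -0.22 56.32 32.56] rms 0.35
grasp ctr [-8.80173325 -0.06140916 33.40500647] pitch -38.159592307559954
t 21.1 pos [ 0.4159 -0.213   0.2469] rpy [ 3.14  -0.666  0.131] F [4.8 2.7 3.2] w 0.049
shift units [0. 0. 0.] twist units
```

View pics/w8.png

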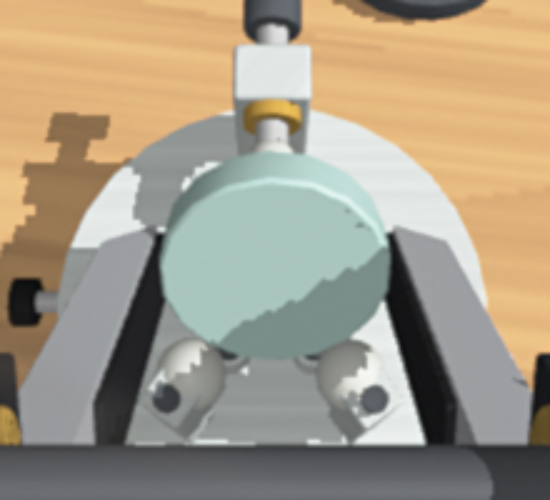

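Request:
play_rows(
  translation=[
    [0.1,0,0.08],
    [0.1,0,0.07],
    [0.2,0,-0.25],
    [0.2,0,-0.25],
    [0,0,0],
    [0,0,0],
  ],
  twist=[
    [0,0,0],
    [0,0,0],
    [0,0,0],
    [0,0,0],
    [0,0,0],
    [0,0,0],
  ],
  gripper=[-1,-1,-1,-1,-1,-1],
)

```text
time: 21.7
tool_pos: [0.4256, -0.2118, 0.2724]
ee_rot: [3.139, -0.664, 0.132]
wrist_force: [-0.4, 0.2, -0.5]
width: 0.0491
finger_force: 30.0
```

```bash
cat >> h.py <<'E'
def fitgrip(z=None):
    "disc in tool frame: x offset, y, distance d (mm), tilt rel (deg) from wrist outline"
    q,r,o=pose(); m=robot.camera_model("wrist"); im=robot.snapshot("wrist")
    cn=fitdisc(im,m,tuple(R.from_euler("z",-Y).apply(q+r.apply([0,0,.194])-H)*1e3))
    from scipy.interpolate import interp1d
    k=np.vstack([cn,cn[:1]]); t=np.r_[0,np.cumsum(np.hypot(*np.diff(k,axis=0).T))]
    pts=interp1d(t,k,axis=0)(np.linspace(0,t[-1],120)[:-1])
    a=np.linspace(0,2*np.pi,180)
    def hull(p):
        rr=R.from_euler("y",p[2],degrees=True); P=np.vstack([rr.apply(np.c_[25*np.cos(a),25*np.sin(a),0*a+h]) for h in(-6,6)])+[p[0],0,p[1]]
        return cv2.convexHull(np.float32(proj(q+r.apply(P/1e3),m)))
    for g in (-15,0,15,30):
        rs=least_squares(lambda p:[cv2.pointPolygonTest(hull(p),(float(u),float(v)),True)-.5 for u,v in pts],[0,194,g],diff_step=1e-3,x_scale=[1,2,5])
        print("tool x,d,rel deg",rs.x.round(2),"rms",np.sqrt(np.mean(rs.fun**2)).round(2))
    return im,m
E
python3 - <<'E'
from h import *
im,m=fitgrip(); q,r,o=pose(); to(q)
cv2.imwrite("pics/w9.png",im[:,:,::-1])
E
```

```text
px centroid [279.61966575 252.47379523] [ 233  210   94   85 6163]
tool x,d,rel deg [ -0.   208.01 -14.38] rms 1.88
tool x,d,rel deg [  0.   206.47   0.  ] rms 1.81
tool x,d,rel deg [  2.39 198.16  18.32] rms 0.59
tool x,d,rel deg [  2.38 198.16  18.32] rms 0.59
t 21.75 pos [ 0.4254 -0.2116  0.2717] rpy [ 3.141 -0.663  0.131] F [ 0.4 -0.1 -0.2] w 0.049
shift units [0. 0. 0.] twist units
```

```bash
cat >> h.py <<'E'
G=[.0024,.198,18.3]
def leanG(x,z,deg):
    p,r=lean(x,z,deg-G[2],d=G[1],dx=G[0]); return p,r
def discG():
    q,r,o=pose(); c=q+r.apply([G[0],0,G[1]]); return (R.from_euler("z",-Y).apply(c-H)*1e3).round(2), round(G[2]-np.degrees(o["ee_rot"][1]),1)
E
python3 - <<'E'
from h import *
print(discG()); p,r=leanG(8,50,29); print(p); to(p,r)
E
```

```text
(array([ 4.71,  0.1 , 56.07]), np.float64(56.3))
[ 0.51264032 -0.20031882  0.30511173]
t 21.75 pos [ 0.4254 -0.2116  0.2717] rpy [ 3.141 -0.663  0.131] F [ 0.4 -0.1 -0.2] w 0.049
shift units [2.247 0.005 0.694] twist units [ 1.000e-03 -4.762e+00  1.500e-02]
```

Request:
play_rows(
  translation=[
    [0.38,0,0.05],
    [0.38,0,0.05],
    [0.39,0,0.03],
    [0.39,0,0],
    [0.39,0,-0.03],
    [0.39,0,-0.05],
    [0,0,0],
    [0,0,0],
  ],
  twist=[
    [0,-0.79,0],
    [0,-0.79,0],
    [0,-0.79,0],
    [0,-0.79,0],
    [0,-0.8,0],
    [0,-0.8,0],
    [0,0,0],
    [0,0,0],
  ],
  gripper=[-1,-1,-1,-1,-1,-1,-1,-1],
)

```text
time: 22.55
tool_pos: [0.509, -0.2004, 0.3105]
ee_rot: [-3.141, -0.187, 0.131]
wrist_force: [0.1, -0.2, 0.2]
width: 0.0492
finger_force: 30.0
```

Run:
```python
from h import *
fitgrip();print(discG()); p,r=leanG(6,27,29); to(p,r)
```

```text
px centroid [279.50371687 252.07078216] [ 233  210   94   84 6188]
tool x,d,rel deg [  1.33 205.93 -14.26] rms 1.82
tool x,d,rel deg [  0.95 205.22   0.  ] rms 1.79
tool x,d,rel deg [  2.99 197.53  18.56] rms 0.4
tool x,d,rel deg [  0.   204.91  12.44] rms 1.38
(array([ 3.82,  0.63, 55.18]), np.float64(29.0))
t 22.6 pos [ 0.5085 -0.2005  0.3103] rpy [-3.14  -0.187  0.131] F [-0.9  0.1 -0.8] w 0.0491
shift units [-0.078  0.01   0.702] twist units [-0.013  0.001  0.012]
```

Request:
play_rows(
  translation=[
    [-0.04,0,0.3],
    [-0.04,0,0.3],
    [0,0,0.1],
    [0,0,0],
    [0,0,0],
  ],
  twist=[
    [0,0,0],
    [0,0,0],
    [0,0,0],
    [0,0,0],
    [0,0,0],
  ],
  gripper=[-1,-1,-1,-1,-1],
)

```text
time: 23.1
tool_pos: [0.511, -0.2004, 0.283]
ee_rot: [-3.141, -0.187, 0.131]
wrist_force: [-0.3, -0.1, -0.3]
width: 0.0491
finger_force: 30.0
```

Run:
```python
from h import *
print(discG()); 
p,r=leanG(5.5,20.5,29); to(p,r)
p,r=leanG(0.5,18,29); to(p,r)
```

```text
(array([ 6.39,  0.21, 27.88]), np.float64(29.0))
t 23.1 pos [ 0.511  -0.2004  0.283 ] rpy [-3.141 -0.187  0.131] F [-0.3 -0.1 -0.3] w 0.0491
shift units [-0.056  0.004  0.177] twist units [-0.003 -0.001  0.011]
t 23.1 pos [ 0.511  -0.2004  0.283 ] rpy [-3.141 -0.187  0.131] F [-0.3 -0.1 -0.3] w 0.0491
shift units [-0.19   0.003  0.215] twist units [-0.003 -0.001  0.011]
```

Request:
play_rows(
  translation=[
    [-0.05,0,0.17],
    [0,0,0],
    [-0.07,0,0.02],
    [-0.05,0,0.02],
    [0,0,0],
  ],
  twist=[
    [0,0,0],
    [0,0,0],
    [0,0,0],
    [0,0,0],
    [0,0,0],
  ],
  gripper=[-1,-1,-1,-1,-1],
)

```text
time: 23.6
tool_pos: [0.5058, -0.201, 0.2736]
ee_rot: [-3.141, -0.187, 0.131]
wrist_force: [-0.8, 0.6, -0.4]
width: 0.049
finger_force: 30.0
```

Run:
```python
from h import *
print(discG()); 
p,r=leanG(0.5,17,29); to(p,r)
```

```text
(array([ 1.14,  0.3 , 18.52]), np.float64(29.0))
t 23.6 pos [ 0.5058 -0.201   0.2736] rpy [-3.141 -0.187  0.131] F [-0.8  0.6 -0.4] w 0.049
shift units [-0.022  0.006  0.034] twist units [-0.003 -0.001  0.011]
```

Request:
play_rows(
  translation=[
    [-0.01,0,0.03],
    [0,0,0.02],
    [0,0,0],
  ],
  twist=[
    [0,0,0],
    [0,0,0],
    [0,0,0],
  ],
  gripper=[-1,-1,-1],
)

```text
time: 23.9
tool_pos: [0.506, -0.201, 0.2716]
ee_rot: [3.142, -0.187, 0.131]
wrist_force: [-0.1, -0.1, -0.1]
width: 0.0493
finger_force: 30.0
```

Request:
play_rows(
  translation=[
    [0,0,0.02],
    [0,0,0],
  ],
  twist=[
    [0,0,0],
    [0,0,0],
  ],
  gripper=[-1,-1],
)

```text
time: 24.1
tool_pos: [0.5062, -0.201, 0.271]
ee_rot: [3.141, -0.187, 0.131]
wrist_force: [-0.3, -0.3, 0.3]
width: 0.0487
finger_force: 30.0
```

Run:
```python
from h import *
print(discG()); 
p,r=leanG(0.2,16,29); to(p,r)
```

```text
(array([ 1.62,  0.15, 15.88]), np.float64(29.0))
t 24.1 pos [ 0.5062 -0.201   0.271 ] rpy [ 3.141 -0.187  0.131] F [-0.3 -0.3  0.3] w 0.0487
shift units [-0.033  0.004 -0.009] twist units [-0.    -0.004  0.013]
```

Request:
play_rows(
  translation=[
    [-0.025,0,0],
    [0,0,0],
  ],
  twist=[
    [0,0,0],
    [0,0,0],
  ],
  gripper=[-1,-1],
)

```text
time: 24.3
tool_pos: [0.5051, -0.2011, 0.2706]
ee_rot: [3.142, -0.187, 0.131]
wrist_force: [-0.1, 0.9, 0.7]
width: 0.0489
finger_force: 30.0
```

Request:
play_rows(
  translation=[
    [-0.025,0,0],
    [0,0,0],
  ],
  twist=[
    [0,0,0],
    [0,0,0],
  ],
  gripper=[-1,-1],
)

```text
time: 24.5
tool_pos: [0.5042, -0.2011, 0.2704]
ee_rot: [-3.141, -0.187, 0.131]
wrist_force: [1.5, 0.9, -1.3]
width: 0.049
finger_force: 30.0
```

Request:
play_rows(
  translation=[
    [-0.02,0,0],
    [0,0,0],
  ],
  twist=[
    [0,0,0],
    [0,0,0],
  ],
  gripper=[-1,-1],
)

```text
time: 24.7
tool_pos: [0.5036, -0.2013, 0.2704]
ee_rot: [-3.142, -0.188, 0.131]
wrist_force: [1.3, 1.1, -1.0]
width: 0.049
finger_force: 30.0
```

Run:
```python
from h import *
print(discG()); 
p,r=leanG(0,13.85,24); to(p,r)
```

```text
(array([-0.86,  0.3 , 15.3 ]), np.float64(29.1))
t 24.7 pos [ 0.5036 -0.2013  0.2704] rpy [-3.142 -0.188  0.131] F [ 1.3  1.1 -1. ] w 0.049
shift units [0.452 0.007 0.054] twist units [-0.002 -0.884  0.012]
```

```bash
cat >> h.py <<'E'
def rows(ws,start=None):
    "per-row shift/twist units through disc poses (x,z,deg)"
    q,r,o=pose()
    if start: q,r=leanG(*start)
    for w in ws:
        p,s=leanG(*w); print(w,"shift",np.round(r.inv().apply(p-q)/.04,3),"twist",np.round((r.inv()*s).as_rotvec()/.1,2)); q,r=p,s
E
python3 - <<'E'
from h import *
A=[29,24,20,15,10,5,0];Z=[15.6,13.5,12,10.2,8.6,7.1,5.8]
g=np.arange(29,-1,-2.5)
rows([(-.5,round(float(np.interp(-a,-np.array(A),Z)),2),a) for a in g[1:]],start=(-.86,15.3,29.1))
E
```

```text
(-0.5, 14.55, np.float64(26.5)) shift [ 0.23  -0.     0.022] twist [-0.   -0.45  0.  ]
(-0.5, 13.5, np.float64(24.0)) shift [0.212 0.    0.028] twist [-0.   -0.44 -0.  ]
(-0.5, 12.56, np.float64(21.5)) shift [0.214 0.    0.025] twist [ 0.   -0.44 -0.  ]
(-0.5, 11.64, np.float64(19.0)) shift [0.215 0.    0.025] twist [ 0.   -0.44 -0.  ]
(-0.5, 10.74, np.float64(16.5)) shift [ 0.216 -0.     0.025] twist [ 0.   -0.44 -0.  ]
(-0.5, 9.88, np.float64(14.0)) shift [ 0.217 -0.     0.024] twist [ 0.   -0.44 -0.  ]
(-0.5, 9.08, np.float64(11.5)) shift [0.217 0.    0.022] twist [-0.   -0.44  0.  ]
(-0.5, 8.3, np.float64(9.0)) shift [ 0.218 -0.     0.021] twist [ 0.   -0.44 -0.  ]
(-0.5, 7.55, np.float64(6.5)) shift [0.219 0.    0.021] twist [-0.   -0.44 -0.  ]
(-0.5, 6.84, np.float64(4.0)) shift [0.22  0.    0.019] twist [ 0.   -0.44 -0.  ]
(-0.5, 6.19, np.float64(1.5)) shift [ 0.22  -0.     0.018] twist [ 0.   -0.44  0.  ]
```

Now I level the glass under control, a couple of rows at a time, watching the force.

Request:
play_rows(
  translation=[
    [0.115,0,0.011],
    [0.115,0,0.011],
    [0,0,0],
  ],
  twist=[
    [0,-0.22,0],
    [0,-0.22,0],
    [0,0,0],
  ],
  gripper=[-1,-1,-1],
)

```text
time: 25.0
tool_pos: [0.5131, -0.2002, 0.2717]
ee_rot: [3.141, -0.142, 0.132]
wrist_force: [-0.7, 0.5, 2.1]
width: 0.0495
finger_force: 30.0
```

Request:
play_rows(
  translation=[
    [0.106,0,0.014],
    [0.106,0,0.014],
    [0,0,0],
  ],
  twist=[
    [0,-0.22,0],
    [0,-0.22,0],
    [0,0,0],
  ],
  gripper=[-1,-1,-1],
)

```text
time: 25.3
tool_pos: [0.5215, -0.1991, 0.2718]
ee_rot: [3.141, -0.098, 0.132]
wrist_force: [-4.2, -0.2, 5.5]
width: 0.0492
finger_force: 30.0
```

Run:
```python
from h import *
print(discG()); o=pose()[2]; print(np.round(o["wrist_force"],1),np.round(o["wrist_torque"],2)); fitgrip()
```

```text
(array([-0.44, -0.07, 14.  ]), np.float64(23.9))
[-4.2 -0.2  5.5] [0.02 0.52 0.03]
px centroid [279.50453934 252.16308003] [ 233  212   94   81 5948]
tool x,d,rel deg [  0.   204.09  18.57] rms 1.33
tool x,d,rel deg [1.0000e-02 2.0764e+02 0.0000e+00] rms 2.55
tool x,d,rel deg [  5.46 197.9  112.55] rms 1.01
tool x,d,rel deg [  0.   204.09  18.57] rms 1.33
```

Request:
play_rows(
  translation=[
    [0.107,0,0.014],
    [0.107,0,0.014],
    [0,0,0],
  ],
  twist=[
    [0,-0.22,0],
    [0,-0.22,0],
    [0,0,0],
  ],
  gripper=[-1,-1,-1],
)

```text
time: 25.65
tool_pos: [0.53, -0.1981, 0.2715]
ee_rot: [3.141, -0.053, 0.131]
wrist_force: [-4.8, -0.2, 6.9]
width: 0.0493
finger_force: 30.0
```

Request:
play_rows(
  translation=[
    [0.107,0,0.014],
    [0.107,0,0.014],
    [0,0,0],
  ],
  twist=[
    [0,-0.22,0],
    [0,-0.22,0],
    [0,0,0],
  ],
  gripper=[-1,-1,-1],
)

```text
time: 25.95
tool_pos: [0.5385, -0.197, 0.2707]
ee_rot: [3.14, -0.009, 0.131]
wrist_force: [-4.1, -0.7, 5.7]
width: 0.049
finger_force: 30.0
```

Run:
```python
from h import *
print(discG()); o=pose()[2]; print(np.round(o["wrist_force"],1),np.round(o["wrist_torque"],2))
```

```text
(array([-0.9 , -0.38, 11.7 ]), np.float64(18.8))
[-4.1 -0.7  5.7] [-0.12  0.68 -0.08]
```

Request:
play_rows(
  translation=[
    [0.11,0,0.013],
    [0.11,0,0.013],
    [0,0,0],
  ],
  twist=[
    [0,-0.22,0],
    [0,-0.22,0],
    [0,0,0],
  ],
  gripper=[-1,-1,-1],
)

```text
time: 26.25
tool_pos: [0.5469, -0.1956, 0.2678]
ee_rot: [-3.141, 0.037, 0.131]
wrist_force: [-3.5, -1.0, 0.0]
width: 0.0493
finger_force: 30.0
```

Request:
play_rows(
  translation=[
    [0.11,0,0.013],
    [0.11,0,0.013],
    [0,0,0],
  ],
  twist=[
    [0,-0.22,0],
    [0,-0.22,0],
    [0,0,0],
  ],
  gripper=[-1,-1,-1],
)

```text
time: 26.55
tool_pos: [0.5556, -0.1942, 0.2665]
ee_rot: [-3.14, 0.081, 0.131]
wrist_force: [-5.7, -0.8, 1.5]
width: 0.049
finger_force: 30.0
```

Run:
```python
from h import *
print(discG()); o=pose()[2]; print(np.round(o["wrist_force"],1),np.round(o["wrist_torque"],2)); fitgrip()
```

```text
(array([-1.37,  0.7 ,  7.92]), np.float64(13.7))
[-5.7 -0.8  1.5] [-0.06  1.07  0.04]
px centroid [279.52628927 254.5827314 ] [ 233  215   94   79 5953]
tool x,d,rel deg [ -0.76 207.85 -14.8 ] rms 2.65
tool x,d,rel deg [ -1.32 207.52   0.  ] rms 2.61
tool x,d,rel deg [  2.21 195.83  23.44] rms 0.47
tool x,d,rel deg [  2.21 195.84  23.44] rms 0.47
```

```bash
sed -i 's/^G=.*/G=[.0022,.1958,23.4]/' h.py
python3 - <<'E'
from h import *
from path import S,C,P
c,g=discG(); print(c,g,[round(f(c[0],c[2],g),2) for f in(S,C,P)]); q,r,o=pose()
for x in(-1,0,1,2,3):print(x,max([z for z in np.arange(2,25,.05) if S(x,z,g)<0]))
fitpose(x0=(0,0,19),ref=(0,0,10))
fitpose(z=12,x0=(0,0,19),ref=(0,0,12))
E
```

```text
[-1.4   0.63 10.14] 18.8 [np.float64(-1.19), np.float64(0.25), np.float64(-2.7)]
-1 11.499999999999966
0 11.849999999999966
1 12.199999999999964
2 12.549999999999962
3 12.849999999999962
px centroid [279.54675172 254.61171731] [ 233  215   94   80 5957]
fit x,y,deg,(z) [ 0.    0.41 20.51 12.93] rms 0.62
px centroid [279.55581669 254.6039953 ] [ 233  215   94   80 5957]
fit x,y,deg,(z) [ 0.    0.   19.67] rms 1.01
```

Request:
play_rows(
  translation=[
    [-0.02,0,0.02],
    [-0.02,0,0.02],
    [0,0,0],
  ],
  twist=[
    [0,-0.1,0],
    [0,-0.1,0],
    [0,0,0],
  ],
  gripper=[-1,-1,-1],
)

```text
time: 27.0
tool_pos: [0.556, -0.194, 0.2669]
ee_rot: [3.141, 0.088, 0.132]
wrist_force: [5.9, 1.1, -0.7]
width: 0.0491
finger_force: 30.0
```

Request:
play_rows(
  translation=[
    [0,0,0],
    [0,0,0],
    [0,0,0],
    [0,0,0],
  ],
  twist=[
    [0,0,0],
    [0,0,0],
    [0,0,0],
    [0,0,0],
  ],
  gripper=[0,0.4,0.4,0.4],
)

```text
time: 27.4
tool_pos: [0.5539, -0.1948, 0.2661]
ee_rot: [3.141, 0.097, 0.131]
wrist_force: [0.6, -0.1, 0.9]
width: 0.0648
finger_force: 0.0
```

Run:
```python
from h import *
fitpose(x0=(0,0,19),ref=(0,0,11)); fitpose(x0=(1,0,10),ref=(1,0,9)); fitpose(z=11,x0=(.5,.2,17),ref=(0,0,11))
p=hw(6,0,30)+[0,0,.199]; to(p,R.from_euler("xyz",[np.pi,0,Y]))
```

```text
px centroid [278.48271851 247.53140578] [ 231  208   95   80 6018]
fit x,y,deg,(z) [-2.12  0.4  19.36 10.13] rms 0.33
px centroid [278.51121449 247.39175943] [ 231  208   95   80 6019]
fit x,y,deg,(z) [-2.18  0.41 19.51 10.  ] rms 0.37
px centroid [278.50996016 247.28187251] [ 231  208   95   79 6024]
fit x,y,deg,(z) [-1.68  0.43 20.36] rms 0.43
t 27.55 pos [ 0.5537 -0.1948  0.266 ] rpy [3.141 0.097 0.131] F [-0.2  0.2 -0.3] w 0.0655
shift units [-0.166  0.004 -0.587] twist units [0.002 0.971 0.011]
```

Request:
play_rows(
  translation=[
    [0,0,-0.3],
    [0,0,-0.4],
    [0,0,-0.2],
    [0,0,0],
    [0,0,0],
    [0,0,0],
    [0,0,0],
    [0,0,0],
  ],
  twist=[
    [0,0,0],
    [0,0,0],
    [0,0,0],
    [0,0.5,0],
    [0,0.47,0],
    [0,0,0],
    [0,0,0],
    [0,0,0],
  ],
  gripper=[0.4,0.4,0.4,-1,-1,-1,-1,-1],
)

```text
time: 28.35
tool_pos: [0.5573, -0.1943, 0.302]
ee_rot: [3.141, 0.001, 0.131]
wrist_force: [0.7, -0.4, -0.1]
width: 0.0291
finger_force: 0.0
```

Run:
```python
from h import *
p=hw(7,0,28)+[0,0,.199]; to(p,R.from_euler("xyz",[np.pi,0,Y]))
fitpose(x0=(0,0,19),ref=(0,0,11)); fitpose(x0=(.2,.2,17),ref=(0,0,11),z=12)
```

```text
t 28.35 pos [ 0.5573 -0.1943  0.302 ] rpy [3.141e+00 1.000e-03 1.310e-01] F [ 0.7 -0.4 -0.1] w 0.0291
shift units [-0.173  0.006  0.35 ] twist units [0.001 0.007 0.013]
px centroid [279.36429398 259.85677083] [ 248  226   63   69 3456]
fit x,y,deg,(z) [-12.3    0.23  -3.6  -16.64] rms 2.16
px centroid [279.47376839 259.5681382 ] [ 247  227   66   68 3126]
fit x,y,deg,(z) [-1.03  0.18 22.96] rms 4.57
```

Request:
play_rows(
  translation=[
    [-0.17,0,0.05],
    [0,0,0.1],
    [0,0,0.15],
    [0,0,0.05],
    [0,0,0],
  ],
  twist=[
    [0,0,0],
    [0,0,0],
    [0,0,0],
    [0,0,0],
    [0,0,0],
  ],
  gripper=[-1,-1,-1,-1,-1],
)

```text
time: 28.95
tool_pos: [0.5503, -0.1951, 0.287]
ee_rot: [-3.141, 0.001, 0.131]
wrist_force: [-1.2, 0.4, -0.0]
width: 0.0004
finger_force: 0.0
```

Request:
play_rows(
  translation=[
    [0,0,0.04],
    [0,0,0.04],
  ],
  twist=[
    [0,0,0],
    [0,0,0],
  ],
  gripper=[-1,-1],
)

```text
time: 29.15
tool_pos: [0.5506, -0.1952, 0.2848]
ee_rot: [3.141, -0.0, 0.131]
wrist_force: [0.0, -0.2, -0.6]
width: 0.0003
finger_force: 0.0
```

Request:
play_rows(
  translation=[
    [0,0,0.04],
    [0,0,0.03],
  ],
  twist=[
    [0,0,0],
    [0,0,0],
  ],
  gripper=[-1,-1],
)

```text
time: 29.35
tool_pos: [0.5507, -0.1951, 0.282]
ee_rot: [3.141, -0.001, 0.131]
wrist_force: [0.6, 0.7, 1.1]
width: 0.0002
finger_force: 0.6
```

Request:
play_rows(
  translation=[
    [0,0,0.03],
    [0,0,0.03],
  ],
  twist=[
    [0,0,0],
    [0,0,0],
  ],
  gripper=[-1,-1],
)

```text
time: 29.55
tool_pos: [0.5508, -0.1951, 0.28]
ee_rot: [3.141, -0.001, 0.131]
wrist_force: [0.9, -0.3, 2.4]
width: 0.0003
finger_force: 0.8
```

Request:
play_rows(
  translation=[
    [0,0,0.03],
    [0,0,0.03],
  ],
  twist=[
    [0,0,0],
    [0,0,0],
  ],
  gripper=[-1,-1],
)

```text
time: 29.75
tool_pos: [0.5508, -0.1952, 0.2776]
ee_rot: [3.141, -0.001, 0.131]
wrist_force: [1.4, 0.5, 2.2]
width: 0.0007
finger_force: 1.1
```

Request:
play_rows(
  translation=[
    [0,0,0.03],
    [0,0,0.03],
  ],
  twist=[
    [0,0,0],
    [0,0,0],
  ],
  gripper=[-1,-1],
)

```text
time: 29.95
tool_pos: [0.5508, -0.1952, 0.2752]
ee_rot: [3.141, -0.002, 0.131]
wrist_force: [1.8, 0.1, 3.2]
width: 0.0003
finger_force: 1.5
```

Request:
play_rows(
  translation=[
    [0,0,0.03],
    [0,0,0.03],
  ],
  twist=[
    [0,0,0],
    [0,0,0],
  ],
  gripper=[-1,-1],
)

```text
time: 30.15
tool_pos: [0.5501, -0.1951, 0.2716]
ee_rot: [-3.141, 0.002, 0.131]
wrist_force: [1.3, -0.6, 6.4]
width: 0.0005
finger_force: 4.7
```

Request:
play_rows(
  translation=[
    [0,0,0.03],
    [0,0,0.02],
  ],
  twist=[
    [0,0,0],
    [0,0,0],
  ],
  gripper=[-1,-1],
)

```text
time: 30.35
tool_pos: [0.5501, -0.1952, 0.2714]
ee_rot: [3.142, 0.001, 0.131]
wrist_force: [-3.3, 1.8, 10.8]
width: 0.0006
finger_force: 5.2
```

Request:
play_rows(
  translation=[
    [0,0,0.03],
    [0,0,0.02],
  ],
  twist=[
    [0,0,0],
    [0,0,0],
  ],
  gripper=[-1,-1],
)

```text
time: 30.55
tool_pos: [0.5501, -0.1951, 0.2713]
ee_rot: [3.141, 0.001, 0.131]
wrist_force: [-4.7, 1.7, 15.3]
width: 0.0004
finger_force: 8.3
```

It bottomed out stiffly, 12.5 mm below the block top, as a seated flat should. I'm lifting off to check.

Request:
play_rows(
  translation=[
    [0,0,0.03],
    [0,0,0],
    [0,0,-0.3],
    [0,0,-0.7],
    [-1,0,-0.5],
    [-0.5,0,0],
    [0,0,0],
    [0,0,0],
  ],
  twist=[
    [0,0,0],
    [0,0,0],
    [0,0,0],
    [0,0,0],
    [0,0,0],
    [0,0,0],
    [0,0,0],
    [0,0,0],
  ],
  gripper=[-1,-1,-1,-1,-1,-1,-1,-1],
)

```text
time: 31.35
tool_pos: [0.4908, -0.2029, 0.3263]
ee_rot: [-3.141, 0.001, 0.13]
wrist_force: [-0.4, -0.1, 0.1]
width: 0.0006
finger_force: 0.0
```

Run:
```python
from h import *
fitpose(x0=(0,0.1,2),ref=(0,0,6)); fitpose(x0=(.2,.2,5),ref=(0,0,6),z=6); fitpose(x0=(2,.2,10),ref=(0,0,6),z=6)
im=robot.snapshot("wrist");m=robot.camera_model("wrist");cn=fitdisc(im,m,(0,0,6));print(np.r_[cn.min(0),cn.max(0)])
for g in(0,5,15):h=outline(0,0,6+.3*g,g,m)[:,0];print(g,np.r_[h.min(0),h.max(0)].round(1))
to(hw(0,0,100))
```

```text
px centroid [279.36045698 152.24457916] [ 243  116   74   74 4289]
fit x,y,deg,(z) [-0.75  0.33  0.48  6.08] rms 0.35
px centroid [279.4646701  152.82030884] [ 243  117   74   74 4274]
fit x,y,deg,(z) [-0.85  0.39  0.38] rms 0.41
px centroid [279.5700303  153.14099278] [ 243  117   74   74 4291]
fit x,y,deg,(z) [-0.81  0.35  0.32] rms 0.35
px centroid [279.55680224 153.29663394] [ 243  117   74   74 4278]
[243. 117. 316. 190.]
0 [242.7 114.2 317.4 189.5]
5 [242.5 113.6 317.6 189.9]
15 [242.1 113.1 318.1 189.8]
t 31.55 pos [ 0.4916 -0.2028  0.3261] rpy [-3.141e+00  1.000e-03  1.310e-01] F [-0.7 -0.4  0.1] w 0.0007
shift units [1.312 0.013 4.127] twist units
```

```bash
python3 -c "
from bench import robot
print(robot.close_job())"
```

```text
the job is handed in; nothing more can be done
None
```

I seated the 50 mm flat in the holder on the second try and let go of it before handing in at about 31.6 s. The last camera fit had it level to about 0.4° and within about 1 mm of the holder's axis. I inferred the clamping from the stiff stop at seated height and did not measure it, and the hand-in gave no verdict.

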